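Clear the jeweller's bench: ring box behind the gate, tools onto their pads

TASK

Tidy the jeweller's bench for the evening: slide the gate of the dark wooden keep open, stand the white ring box in the middle of its nest, and slide the gate fully shut again over it. Put the brass doming block on the square pad, the round steel anvil on the round pad and the wooden ring clamp on the long pad, each upright as it stands now, inside the black outline and turned to line up with it. Leave the glass jar where it is.

Things in the scene. Friction and masses are not known exactly. Their poses are not given: they have to be found in the camera images.
- ring_box: white square ring box with a red stone on its lid, 44 x 44 mm, 36 mm high, about 90 g. Origin: centre of its underside; x and y along its sides, z up.
- doming_block: brass cube, 40 mm on each side, with four dark dimples on top, about 0.55 kg. Origin: centre of its underside; x and y along its sides, z up.
- round_anvil: plain steel disc, 56 mm diameter, 28 mm high, about 0.5 kg. Origin: centre of its underside, z up.
- ring_clamp: light wooden ring clamp (a straight bar with a steel band and one black end) lying flat, 110 mm long (x), 26 mm wide (y), 28 mm high, about 80 g, its centre of mass at mid-length. Origin: centre of its underside; x along it; either end may point either way on its pad.
- square_pad: flat square cork pad, 80 x 80 mm, 5 mm thick, fixed, with a 56 mm square black outline centred on it: the place of the doming block. Origin: centre of its underside; x and y along its sides; top at z = 5 mm.
- round_pad: flat round cork pad, 92 mm diameter, 5 mm thick, fixed, with a 72 mm black circle centred on it: the place of the round anvil. Origin: centre of its underside; top at z = 5 mm.
- long_pad: flat oblong cork pad, 145 mm (x) by 62 mm (y), 5 mm thick, fixed, with a 126 x 42 mm black outline centred on it: the place of the ring clamp, laid along x. Origin: centre of its underside; top at z = 5 mm.
- keep: fixed dark wooden keep, x -45 to 105 mm, y -44 to 44. Origin: underside, below the centre of the nest (blue square for the box, floor at z = 6). Side rails along x: inner faces at y = -32, 32, tops z = 46. Low brass lips across the floor, inner faces at x = -32, 32, tops z = 10; above them the x ends are open: fingers closing along x have room beside the box. The gate slides on the rails along x.
- gate_knob (a point): centre of the gate's green bar knob: 14 mm (keep x) by 36 (keep y), 18 high, this point 59.5 mm above the keep's underside. It stands on the gate, a dark steel plate 40 mm (x) by 86 (y), top at 50.5. The gate slides along keep x: shut stop with the knob at x = 0 over the nest, open stop at x = +80 mm. Starts 0 to 20 mm open, stays where left, slides with 1 to 2 N.
- jar: open glass jar with gold-coloured grains, 64 mm wide, 45 mm high, loose, beyond the work: not to be moved. Origin: centre of its underside.
Not all that is in view belongs to the job. What is shaped like the keep but orange or purple is not meant.

How it is judged:
By the outcome, as a careful person would: the job done as asked, in the order asked, and still so for the second after the job is handed in, with the robot touching nothing.
It also fails if it takes over 125 s, if anything falls off the work surface, if the arm or the gripper's body presses on something with over 40 N, if the wrist force passes 120 N, or if a joint passes its speed limit or range.

ROBOT

A 6-joint arm with a two-finger parallel gripper is mounted at the origin on the work surface. World frame = base frame: x ahead of the robot, y to its left, z up, the work surface at z = 0. Lengths are in m, angles in degrees, forces in N, time in s.
With the tool pointing down it reaches from about 0.425 to 1.125 m from the base axis. Payload 14.9 kg.
Tool frame: the origin (TCP) lies on the mounting face of the last link; the fingertips stand 191 mm ahead of it and the grasp point (between the pads) lies 172 mm ahead of it; z points along the fingers, y is the line along which they close (so a half turn about z gives the same grasp; the last joint's range is limited). The gripper opens to 91 mm and grips with 3 to 60 N. Pads are 32 mm wide; open, the fingers measure 118 mm over their backs; the gripper's body (76 mm by 178 mm) begins 60 mm behind the grasp point.
Start: joints at [62.779, 21.709, 99.362, -0, 58.929, -1.908], TCP at [0.299, 0.633, 0.405] pointing down, gripper open.
Joint ranges: [-158.91, 158.91], [-42.39, 125.64], [0.06, 152.35], [-60.88, 240.88], [17.5, 164.5], [-176.32, 176.32]. Speed limits (degrees/s): [108.29, 108.29, 136.94, 180, 180, 180].

INTERFACE

Orientations are given as a 3x3 rotation matrix whose columns are the frame's x, y, z axes.
In Python, from rig import robot, viewer, finder gives the robot as it stands.
- The arm moves only by the tool move_arm, never from a script. Its argument "motion" is one flat list of numbers, 5 for each row, row after row: the shift along the tool's x, y, z scaled (see below), then the turn about the tool's z scaled (see below), then the opening, from 0 (shut) to 1 (fully open). In form: [tx, ty, tz, roll, hand, tx, ty, tz, roll, hand, ...]. A call has 1 to 5 rows; each row shifts and turns the commanded pose from where the row before left it, along the tool's axes as they then stand; what a row does not reach is not made up. The controller multiplies each number of a shift by 0.15 m and each number of a turn by 0.5 rad. A row lasts 1/10 s, in which the tool goes at most 50 mm and 8.59 degrees, less where a joint would pass 70% of its speed; a pose out of reach is approached as far as the arm can. A call with a number of a shift or a turn outside -1 to 1 is refused whole. A call with a gripper value outside its range is refused whole. The fingers move at their own pace and stop on an object; "grip_force" is the grip in N (left out, the last holds). Time passes only in rows, so rows that do not move let the fingers close. It gives the time, the measured TCP pose, the force, the opening and the grip force at its end, in the units of the state.
- robot.get_state(): the state, without advancing time (a new reading comes with each control period).
- viewer.get_image(name): name is "scene" or "top"; returns a dict with "pixels" (384x512x3 uint8, blue, green, red), "depth" (384x512 float32, m along the optical axis (not along the pixel's ray), 0 where there is no reading), "mtx" (3x3 intrinsics, pixels), "k1" (the pictures are not rectified: a ray, as slopes to the right and down, at radius r is drawn at 1 + k1 r^2 times it, then the intrinsics apply), "extrinsics" (4x4, takes a point from camera to world coordinates). Camera axes: x right, y down, z forward; pixel columns grow to the right and rows downward; lengths in m; the calibration is good to about 2 mm. A picture is of the moment at which its call begins.
- robot.hand_in(): hands the job in; it is judged then, once.
Trained networks look in the newest picture that a camera, given by its name, has taken for a name from the list of things; names that differ only in an ending like _2 or _b are one class to them, and where a whole thing is asked for, a point or a joint stands for the part that bears it (a point fixed in the world has none). Each returns a list of dicts, best first, with "conf" (0 to 1); they miss things now and then, are a little off and sometimes report something else, mostly with a low value. They report only what shows in the picture. A call takes as long as a camera call. They do not tell look-alikes from the thing itself.
- finder.cut_out(camera, query): "region" (384x512 bool, what is visible of it) and "rect" ([left, top, right, bottom] in pixels, round what is visible of it).
- finder.mark_of(camera, query): "position" ([column, row] in pixels: a listed point, or the origin of a listed thing).
The state is a dict: "time_s": time; "qpos": joint angles; "dq": joint speeds; "effort": joint torques, N m; "tool_pos": TCP position; "tcp_rot": TCP orientation; "force": force on the tool from outside, world axes, zero at the start; "torque": the same for the moment, N m; "finger_gap": opening from 0.0 (shut) to 1.0 (fully open); "grasp_force": force on a finger pad.
Only numpy, scipy, OpenCV 4.12 (cv2) and the standard library are available. Lean on these libraries where they do the work, as an engineer would, in place of code of your own. Each camera call takes 0.05 s, during which the arm holds its last target. There are 200 camera calls.

## Working session

There is one attempt and no reset: what is moved stays moved. The work goes in short steps, Python scripts to look and compute and a tool call to move; the robot and the scene stay as the last step left them, time stands still between calls to the robot, and variables do not carry over. Pictures are saved under pics/ and viewed, at most 14 in all, crops included, and the job is handed in when it is done.

Besides the shell and the picture viewer there is one more tool, called after "Call:" as name(argument=value, ...) on one line, values as JSON. move_arm: Moves the arm, as the interface text tells. Its arguments: {"type":"object","properties":{"motion":{"type":"array"},"grip_force":{"type":"number"}},"required":["motion"]}

```bash
ls; mkdir -p pics
cat > h.py <<'E'
import numpy as np, cv2
from rig import robot, viewer, finder
np.set_printoptions(precision=4,suppress=True)
def undist(im,uv):
    K=np.array(im["mtx"]);d=np.array([im["k1"],0,0,0,0],float)
    return cv2.undistortPoints(np.array(uv,float).reshape(-1,1,2),K,d).reshape(-1,2)
def plane(im,uv,z):
    E=np.array(im["extrinsics"]);r=np.c_[undist(im,uv),np.ones(len(np.array(uv).reshape(-1,2)))]@E[:3,:3].T
    o=E[:3,3];return o+r*((z-o[2])/r[:,2])[:,None]
def cloud(im):
    d=np.array(im["depth"]);v,u=np.mgrid[:384,:512]
    n=undist(im,np.c_[u.ravel(),v.ravel()]);E=np.array(im["extrinsics"])
    P=np.c_[n,np.ones(len(n))]*d.ravel()[:,None]
    return (P@E[:3,:3].T+E[:3,3]).reshape(384,512,3),d>0
E
cat > a.py <<'E'
from h import *
for c in("scene","top"):
    im=viewer.get_image(c);cv2.imwrite(f"pics/{c}0.png",im["pixels"])
    P,ok=cloud(im);E=np.array(im["extrinsics"]);print(c,"cam",E[:3,3],"axis",E[:3,2])
    for q in "ring_box doming_block round_anvil ring_clamp square_pad round_pad long_pad keep gate_knob jar".split():
        for r in finder.cut_out(c,q)[:3]:
            if r["conf"]<.2: continue
            m=r["region"]&ok; p=P[m]
            if len(p)<5: print(q,"few");continue
            zt=np.percentile(p[:,2],95);t=p[p[:,2]>zt-.006]
            print(q,round(r["conf"],2),np.array(r["rect"]).round(),"med",np.median(p,0),"ztop",zt.round(4),"topmid",(t.min(0)+t.max(0))/2)
E
python3 a.py; python3 -c "
from h import *
print({k:v for k,v in robot.get_state().items()})"
```

```text
pics
scene cam [0.9499 0.4092 1.1111] axis [-0.3174 -0.4718 -0.8226]
ring_box 0.69 [214. 157. 244. 175.] med [ 0.5495 -0.2953  0.0518] ztop 0.0696 topmid [ 0.5452 -0.298   0.0685]
ring_box 0.55 [327. 239. 341. 263.] med [0.4406 0.1143 0.0349] ztop 0.0395 topmid [0.4348 0.1116 0.038 ]
doming_block 0.53 [288. 193. 305. 210.] med [ 0.4357 -0.0757  0.0385] ztop 0.0439 topmid [ 0.4317 -0.0809  0.0422]
doming_block 0.37 [261. 272. 297. 303.] med [0.639  0.1057 0.005 ] ztop 0.0082 topmid [0.6378 0.1043 0.0076]
doming_block 0.34 [328. 240. 344. 260.] med [0.4395 0.1154 0.0348] ztop 0.0394 topmid [0.4354 0.1116 0.038 ]
round_anvil 0.79 [386. 266. 407. 291.] med [0.3597 0.2842 0.0279] ztop 0.0319 topmid [0.355  0.2824 0.0299]
ring_clamp 0.75 [262. 139. 296. 161.] med [ 0.3457 -0.28    0.0265] ztop 0.0321 topmid [ 0.343  -0.2855  0.0303]
square_pad 0.69 [261. 271. 298. 302.] med [0.6376 0.1059 0.005 ] ztop 0.0082 topmid [0.6378 0.1059 0.0076]
square_pad 0.6 [224. 218. 254. 240.] med [ 0.6191 -0.1121  0.006 ] ztop 0.0095 topmid [ 0.6179 -0.113   0.0085]
round_pad 0.72 [223. 218. 257. 239.] med [
[... 2798 characters left out ...]
 0.0515] ztop 0.0692 topmid [ 0.5436 -0.3008  0.0684]
jar 0.7 [176. 121. 195. 144.] med [0.7687 0.     0.0161] ztop 0.045 topmid [ 0.7622 -0.0014  0.0449]
{'time_s': 1.1, 'qpos': array([62.779 , 21.7091, 99.3644, -0.0001, 58.9306, -1.9078]), 'dq': array([-0.0844,  0.0828, -0.15  , -0.0619, -0.0422,  0.0339]), 'effort': array([ -0.0042, -76.3714, -43.4755,   0.0648,   0.0393,  -0.    ]), 'tool_pos': array([0.2993, 0.6328, 0.4047]), 'tcp_rot': array([[-0.904 ,  0.4276, -0.    ],
       [ 0.4276,  0.904 , -0.0001],
       [ 0.    , -0.0001, -1.    ]]), 'force': array([-0.2601, -0.7322, -0.682 ]), 'torque': array([-0.0122,  0.0099, -0.0267]), 'grasp_force': 0.0, 'finger_gap': 1.0008216670012626}
```

Run:
```python
import cv2
a=cv2.imread("pics/scene0.png")[50:370,170:430]; b=cv2.imread("pics/top0.png")[110:290,70:440]
cv2.imwrite("pics/s1.png",cv2.resize(a,None,fx=1.85,fy=1.85,interpolation=2)); cv2.imwrite("pics/t1.png",cv2.resize(b,None,fx=2.16,fy=2.16,interpolation=2))
```

```text
(no output)
```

View pics/s1.png

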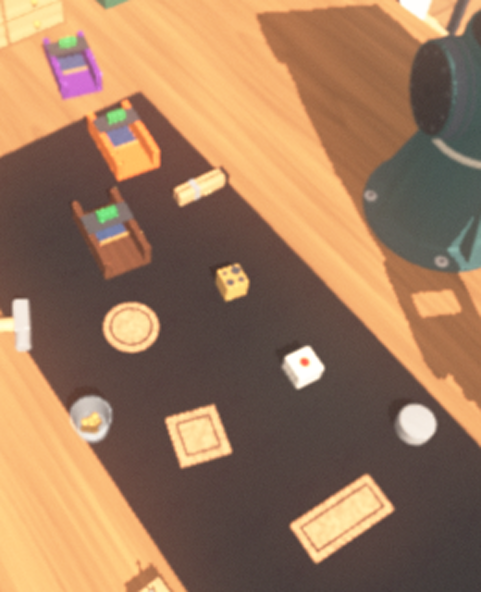

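View pics/t1.png

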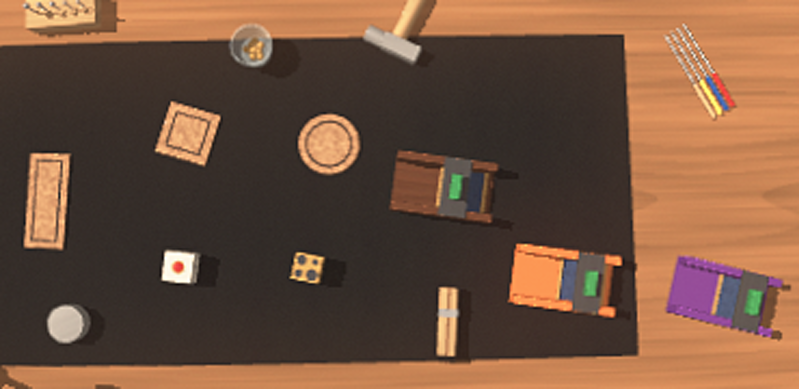

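```bash
cat > fit.py <<'E'
from h import *
from scipy.optimize import minimize
S=4
def project(im,P):
    E=np.linalg.inv(np.array(im["extrinsics"]));d=np.array([im["k1"],0,0,0,0],float)
    return cv2.projectPoints(np.array(P,float),cv2.Rodrigues(E[:3,:3])[0],E[:3,3],np.array(im["mtx"],float),d)[0].reshape(-1,2)
def rect(lx,ly): return np.array([[-1,-1],[1,-1],[1,1],[-1,1]])*[lx/2,ly/2]
def circ(d): t=np.linspace(0,2*np.pi,40,endpoint=False); return d/2*np.c_[np.cos(t),np.sin(t)]
D={"ring_box":(rect(.044,.044),0,.036),"doming_block":(rect(.04,.04),0,.04),"round_anvil":(circ(.056),0,.028),"ring_clamp":(rect(.11,.026),0,.028),
"square_pad":(rect(.08,.08),0,.005),"round_pad":(circ(.092),0,.005),"long_pad":(rect(.145,.062),0,.005)}
def fg(im):
    return cv2.resize(im["pixels"].max(2),None,fx=S,fy=S,interpolation=cv2.INTER_CUBIC)
def fit(ims,name,x,y,th,z0=0,win=.022,poly=None):
    poly,a,b=D[name]
    def hull(im,p,g=0):
        c,s=np.cos(p[2]),np.sin(p[2]);q=(poly*(1+g/np.abs(poly).max()))@np.array([[c,s],[-s,c]])+p[:2]
        P=np.vstack([np.c_[q,np.full(len(q),z)] for z in(z0+a,z0+b)])
        return cv2.convexHull((((project(im,P)+.5)*S-.5)*16).round().astype(np.int32))
    dat=[]
    for im in ims:
        g=fg(im);w=np.zeros(g.shape,np.uint8);cv2.fillConvexPoly(w,hull(im,(x,y,th),win),1)
        core=np.zeros_like(w);cv2.fillConvexPoly(core,hull(im,(x,y,th)),1,shift=4)
        w[:]=0;cv2.fillConvexPoly(w,hull(im,(x,y,th),win),1,shift=4)
        hi=np.median(g[core>0]);lo=np.percentile(g[(w>0)&(core==0)],30)
        dat.append((im,(g>(.5*hi+.5*lo)).astype(np.uint8)*w))
    def cost(v):
        p=(x+v[0]*.01,y+v[1]*.01,th+v[2]*.2);t=0
        for im,m in dat:
            k=np.zeros_like(m);cv2.fillConvexPoly(k,hull(im,p),1,shift=4)
            t+=1-(k&m).sum()/max(1,(k|m).sum())
        return t/len(dat)
    best=min((minimize(cost,[0,0,t],method="Nelder-Mead",options=dict(initial_simplex=np.array([[0,0,t],[.5,0,t],[0,.5,t],[0,0,t+.7]]),xatol=.005,fatol=1e-4)) for t in(-2.4,-1,0,1,2.4)),key=lambda r:r.fun)
    v=best.x
    return np.array([x+v[0]*.01,y+v[1]*.01,np.degrees(th+v[2]*.2)]),best.fun
E
cat > b.py <<'E'
from fit import *
A=viewer.get_image("scene");B=viewer.get_image("top")
np.savez("ims0.npz",A=A,B=B)
G=dict(ring_box=(.433,.109,0),doming_block=(.430,-.082,0),round_anvil=(.353,.281,0),ring_clamp=(.340,-.285,0),square_pad=(.637,.102,.3),round_pad=(.617,-.114,0),long_pad=(.537,.32,0))
for n,g in G.items():
    for l,ims in(("s",[A]),("t",[B]),("both",[A,B])):
        p,f=fit(ims,n,*g);print(n,l,p,round(f,3))
E
python3 b.py
```

```text
ring_box s [ 0.4327  0.1092 -7.5555] 0.04
ring_box t [ 0.4329  0.1109 -5.2706] 0.162
ring_box both [ 0.4327  0.1097 -6.6571] 0.103
doming_block s [  0.4282  -0.0818 -15.6376] 0.083
doming_block t [  0.4287  -0.0813 -12.6237] 0.219
doming_block both [  0.4288  -0.0813 -12.6198] 0.154
round_anvil s [  0.3503   0.282  -20.672 ] 0.094
round_anvil t [  0.3493   0.285  -12.5696] 0.214
round_anvil both [ 0.3504  0.2821 35.4088] 0.154
ring_clamp s [ 0.3342 -0.2875 -3.2889] 0.238
ring_clamp t [ 0.3188 -0.2868 -3.9441] 0.287
ring_clamp both [ 0.3277 -0.2872 -3.2053] 0.267
square_pad s [  0.6374   0.1036 -16.9907] 0.049
square_pad t [  0.6362   0.1024 -17.5335] 0.084
square_pad both [  0.6365   0.1024 -18.0152] 0.069
round_pad s [  0.617   -0.1142 -12.0592] 0.04
round_pad t [ 0.616  -0.1146  7.6821] 0.076
round_pad both [ 0.616  -0.1145 11.9022] 0.059
long_pad s [ 0.5376  0.3226 -3.5166] 0.038
long_pad t [ 0.5366  0.3218 -2.7056] 0.096
long_pad both [ 0.5369  0.3225 -3.0926] 0.068
```

```bash
cat > c.py <<'E'
from fit import *
d=np.load("ims0.npz",allow_pickle=True);A=d["A"].item();B=d["B"].item()
for l,ims in(("s",[A]),("t",[B]),("both",[A,B])):
    print(l,*fit(ims,"ring_clamp",.340,-.2855,-.06,win=.006))
a=cv2.resize(A["pixels"][145:210,200:262],None,fx=6,fy=6,interpolation=2);b=cv2.resize(B["pixels"][170:225,245:312],None,fx=6,fy=6,interpolation=2)
h=max(a.shape[0],b.shape[0]);a=cv2.copyMakeBorder(a,0,h-a.shape[0],0,0,0);b=cv2.copyMakeBorder(b,0,h-b.shape[0],0,0,0)
cv2.imwrite("pics/k1.png",np.clip(np.hstack([a,b]).astype(float)*1.5,0,255))
for im in(A,B):
    hsv=cv2.cvtColor(im["pixels"],cv2.COLOR_BGR2HSV)
    m=((abs(hsv[...,0].astype(int)-65)<20)&(hsv[...,1]>110)&(hsv[...,2]>70)).astype(np.uint8)
    P,ok=cloud(im);n,L,st,c=cv2.connectedComponentsWithStats(m)
    for i in range(1,n):
        if st[i,4]>15:
            k=(L==i); uv=np.argwhere(k)[:,::-1]
            p=P[k];q=plane(im,uv,.0685);q=q[p[:,2]>.062][:,:2];w,V=np.linalg.eigh(np.cov(q.T))
            print("green",c[i],st[i,4],p[:,2].max(),"medz",np.median(p[:,2]),"ctr",(q.min(0)+q.max(0))/2,q.mean(0),"long axis deg",np.degrees(np.arctan2(V[1,1],V[0,1])),np.sqrt(w*12))
E
python3 c.py
```

```text
s [ 0.3339 -0.2868 -3.7624] 0.1170852493809692
t [ 0.3346 -0.287  -3.9013] 0.1717435993272286
both [ 0.3339 -0.2868 -3.6662] 0.14486220944164868
green [226.9808 165.0769] 52 0.07244622356862163 medz 0.06765786881234681 ctr [ 0.5464 -0.2987] [ 0.5467 -0.298 ] long axis deg 173.29112632526235 [0.0182 0.0311]
green [280.5 196. ] 50 0.07276143106017274 medz 0.06857123834470236 ctr [ 0.542  -0.3009] [ 0.5423 -0.3008] long axis deg 169.5531675541932 [0.0139 0.0359]
green [343.28 240.54] 50 0.07341504402599308 medz 0.06971579408019635 ctr [ 0.3977 -0.4943] [ 0.3991 -0.4942] long axis deg 168.62270676697855 [0.0143 0.0334]
green [418.3065 249.5484] 62 0.07404371293717515 medz 0.06735649278614975 ctr [ 0.3619 -0.7373] [ 0.3629 -0.7372] long axis deg 166.1957018770254 [0.0151 0.0334][ WARN:0@7.262] global loadsave.cpp:1063 imwrite_ Unsupported depth image for selected encoder is fallbacked to CV_8U.
```

View pics/k1.png

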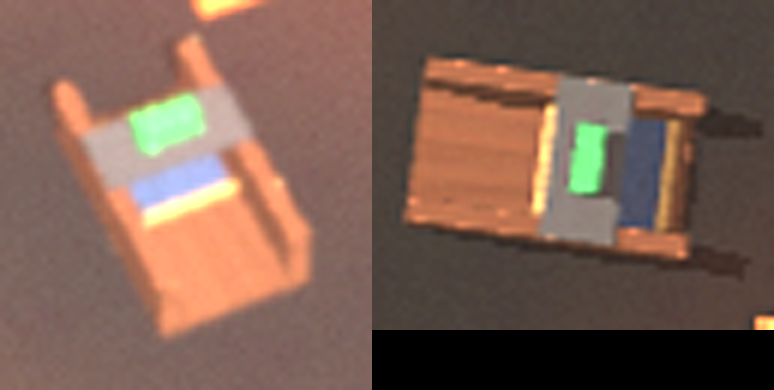

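```bash
cat > k.py <<'E'
from fit import *
d=np.load("ims0.npz",allow_pickle=True);A=d["A"].item();B=d["B"].item()
bx=lambda x0,x1,y0,y1,z0,z1:np.array([[x,y,z] for x in(x0,x1) for y in(y0,y1) for z in(z0,z1)])/1000
PC=[bx(-45,105,32,44,0,46),bx(-45,105,-44,-32,0,46),bx(-45,105,-44,44,0,6)]
def draw(im,p,shape,pcs=PC):
    c,s=np.cos(p[2]),np.sin(p[2]);k=np.zeros(shape,np.uint8)
    for q in pcs:
        W=np.c_[q[:,:2]@np.array([[c,s],[-s,c]])+p[:2],q[:,2]]
        cv2.fillConvexPoly(k,cv2.convexHull((((project(im,W)+.5)*S-.5)*16).round().astype(np.int32)),1,shift=4)
    return k
x0=(.543,-.307,np.radians(80))
def prep(im,thr):
    g=fg(im);m=(g>thr).astype(np.uint8);w=draw(im,x0,g.shape,[bx(-57,117,-56,56,0,46)])
    m&=w;cs=cv2.findContours(m,cv2.RETR_EXTERNAL,cv2.CHAIN_APPROX_NONE)[0];c=max(cs,key=cv2.contourArea);m[:]=0;cv2.drawContours(m,[c],-1,1,-1);return m
for l,ims in(("s",[A]),("t",[B]),("both",[A,B])):
    dat=[]
    for im in ims:
        g=fg(im);w=draw(im,x0,g.shape,[bx(-57,117,-56,56,0,46)]);k=draw(im,x0,g.shape)
        dat.append((im,prep(im,.5*np.median(g[k>0])+.5*np.percentile(g[(w>0)&(k==0)],40))))
    def cost(v):
        p=(x0[0]+.01*v[0],x0[1]+.01*v[1],x0[2]+.1*v[2]);return sum(1-(k&m).sum()/(k|m).sum() for im,m in dat for k in[draw(im,p,m.shape)])
    r=min((minimize(cost,[0,0,t],method="Nelder-Mead",options=dict(initial_simplex=np.array([[0,0,t],[.7,0,t],[0,.7,t],[0,0,t+.7]]))) for t in(-1,0,1)),key=lambda r:r.fun)
    v=r.x;p=np.array([x0[0]+.01*v[0],x0[1]+.01*v[1],np.degrees(x0[2]+.1*v[2])])
    a=np.radians(p[2]);R=np.array([[np.cos(a),np.sin(a)],[-np.sin(a),np.cos(a)]])
    print(l,p,r.fun/len(ims),"knob in keep mm",R@(np.array([.5435,-.3])-p[:2])*1000)
E
python3 k.py
```

```text
s [ 0.54   -0.3155 80.971 ] 0.10952256717975473 knob in keep mm [15.8544 -1.0164]
t [ 0.5407 -0.3158 80.9642] 0.22308825626158457 knob in keep mm [16.053  -0.2534]
both [ 0.5406 -0.3158 81.0627] 0.16691122829241872 knob in keep mm [16.0337 -0.394 ]
```

```bash
cat > plan.py <<'E'
import sys
from h import *
s=robot.get_state();x,y,z,a=map(float,sys.argv[1:5]);R=np.array(s["tcp_rot"]);p=np.array(s["tool_pos"])
a0=np.degrees(np.arctan2(R[1,1],R[0,1]));q1=np.degrees(np.arctan2(y,x))
c=sorted([t for t in(a-360,a-180,a,a+180,a+360) if abs(q1-t)<165],key=lambda t:abs(t-a0));t=c[0]
r=np.radians(t);X=np.array([np.sin(r),-np.cos(r)]);Y=np.array([np.cos(r),np.sin(r)]);d=np.array([x,y,z])-p
print("t",s["time_s"],"pos",p,"ang %.2f"%a0,"F",s["force"],"gap %.3f gf %.1f"%(s["finger_gap"],s["grasp_force"]))
print("roll units %.3f (rows %.1f)"%(-(t-a0)/28.648,abs(t-a0)/8.59),"then shift units",np.array([X@d[:2],Y@d[:2],-d[2]])/.15,"rows %.1f"%(np.linalg.norm(d[:2])/.05),"q6 %.0f"%(q1-t))
E
python3 plan.py .5432 -.2997 .30 81
```

```text
t 1.2 pos [0.2993 0.6328 0.4047] ang 64.69 F [-0.2937 -0.6181 -0.2639] gap 1.001 gf 0.0
roll units -0.569 (rows 1.9) then shift units [ 2.5784 -5.8857  0.6982] rows 19.3 q6 -110
```

Call:
move_arm(motion=[0,0,0.2,-0.285,1,0,0,0.2,-0.284,1,0.123,-0.28,0.1,0,1,0.123,-0.28,0.1,0,1,0.123,-0.28,0.1,0,1], grip_force=20)

```text
time_s: 1.7
tool_pos: [0.224, 0.5155, 0.2989]
tcp_rot: [[-0.988, 0.157, -0.0], [0.157, 0.988, -0.0], [0.0, -0.0, -1.0]]
force: [0.5, 0.9, -0.1]
finger_gap: 1.0
grasp_force: 0.0
```

Call:
move_arm(motion=[0.123,-0.28,0,0,1,0.123,-0.28,0,0,1,0.123,-0.28,0,0,1,0.123,-0.28,0,0,1,0.123,-0.28,0,0,1])

```text
time_s: 2.2
tool_pos: [0.1001, 0.3225, 0.2996]
tcp_rot: [[-0.988, 0.157, 0.0], [0.157, 0.988, 0.0], [-0.0, 0.0, -1.0]]
force: [-0.6, 0.3, 0.5]
finger_gap: 1.003
grasp_force: 0.0
```

Call:
move_arm(motion=[0.123,-0.28,0,0,1,0.123,-0.28,0,0,1,0.123,-0.28,0,0,1,0.123,-0.28,0,0,1,0.123,-0.28,0,0,1])

```text
time_s: 2.7
tool_pos: [-0.0227, 0.223, 0.3303]
tcp_rot: [[-0.987, 0.158, -0.0], [0.158, 0.986, -0.055], [-0.008, -0.055, -0.998]]
force: [-0.1, 0.5, -0.5]
finger_gap: 1.002
grasp_force: 0.0
```

Call:
move_arm(motion=[0.123,-0.28,0,0,1,0.123,-0.28,0,0,1,0.123,-0.28,0,0,1,0.123,-0.28,0,0,1,0.123,-0.28,0,0,1])

```text
time_s: 3.2
tool_pos: [-0.1443, 0.1419, 0.3709]
tcp_rot: [[-0.987, 0.157, 0.014], [0.155, 0.984, -0.089], [-0.028, -0.085, -0.996]]
force: [0.1, 1.0, 0.4]
finger_gap: 1.001
grasp_force: 0.0
```

```bash
python3 plan.py .5432 -.2997 .30 81
```

```text
t 3.2 pos [-0.1443  0.1419  0.3709] ang 80.92 F [0.0869 1.0165 0.3544] gap 1.001 gf 0.0
roll units -0.003 (rows 0.0) then shift units [ 4.9873 -2.1906  0.4726] rows 16.3 q6 -110
```

The helper had the sign of the tool x axis wrong, so the arm folded in towards its base. Nothing was touched. I'll fix the helper and go back out along the same path.

```bash
sed -i 's/X=np.array(\[np.sin(r),-np.cos(r)\])/X=np.array([-np.sin(r),np.cos(r)])/' plan.py; python3 plan.py .224 .5155 .35 81; python3 -c "
from h import *
s=robot.get_state();R=np.array(s['tcp_rot']);print(s['qpos'],R.T@(np.array([.224,.5155,.35])-s['tool_pos'])/.15, R[:,2])"
```

```text
t 3.2 pos [-0.1443  0.1419  0.3709] ang 80.92 F [0.0869 1.0165 0.3544] gap 1.001 gf 0.0
roll units -0.003 (rows 0.0) then shift units [-2.0353  2.8442  0.1393] rows 10.5 q6 -14
[127.901  -32.9538 152.2653   2.7475  65.2163  45.6579] [-2.0337  2.8484 -0.0481] [ 0.0138 -0.0886 -0.996 ]
```

Call:
move_arm(motion=[-0.14,0.2,0,0,1,-0.14,0.2,0,0,1,-0.14,0.2,0,0,1,-0.14,0.2,0,0,1,-0.14,0.2,0,0,1])

```text
time_s: 3.7
tool_pos: [-0.0282, 0.2629, 0.3614]
tcp_rot: [[-0.987, 0.157, 0.015], [0.155, 0.984, -0.088], [-0.028, -0.085, -0.996]]
force: [-0.3, 1.1, -0.5]
finger_gap: 0.999
grasp_force: 0.0
```

```bash
python3 plan.py .224 .5155 .35 81; python3 -c "
from h import *
s=robot.get_state();R=np.array(s['tcp_rot']);print(s['qpos'],R[:,2])"
```

```text
t 3.7 pos [-0.0282  0.2629  0.3614] ang 80.93 F [-0.2861  1.1278 -0.488 ] gap 0.999 gf 0.0
roll units -0.002 (rows 0.0) then shift units [-1.3972  1.926   0.0762] rows 7.1 q6 -14
[ 91.2822 -19.7596 146.8704  -0.8692  57.9653  10.774 ] [ 0.0148 -0.0881 -0.996 ]
```

Call:
move_arm(motion=[0,0.25,0,0.28,1,0,0.2,0,0.28,1,0,0.2,0,0.28,1,0,0.1,0,0.28,1,0,0.1,0,0.28,1])

```text
time_s: 4.2
tool_pos: [0.0165, 0.3794, 0.3513]
tcp_rot: [[-0.649, 0.76, 0.015], [0.757, 0.648, -0.09], [-0.078, -0.047, -0.996]]
force: [0.3, -0.3, -1.0]
finger_gap: 0.998
grasp_force: 0.0
```

```bash
cat > legs.py <<'E'
import sys
from h import *
s=robot.get_state();R=np.array(s["tcp_rot"]);p=np.array(s["tool_pos"])
print("t",s["time_s"],"pos",p,"z",R[:,2],"q",s["qpos"])
for w in sys.argv[1:]:
    t=np.array(list(map(float,w.split(","))));d=R.T@(t-p)/.15;n=int(np.ceil(np.linalg.norm(d)/.32));print(w,"rows",n,"each",d/n);p=t
E
python3 legs.py .25,.42,.36 .45,.2,.36 .48,-.05,.36 .38,-.32,.36 .073,-.44,.36
```

```text
t 4.2 pos [0.0165 0.3794 0.3513] z [ 0.0148 -0.0897 -0.9959] q [ 84.2646  -3.1914 135.7705  -1.7148  52.4725  44.8366]
.25,.42,.36 rows 5 each [-0.1621  0.2712 -0.0118]
.45,.2,.36 rows 7 each [-0.2822  0.0091  0.0216]
.48,-.05,.36 rows 6 each [-0.2318 -0.1546  0.0254]
.38,-.32,.36 rows 6 each [-0.1548 -0.2788  0.0253]
.073,-.44,.36 rows 7 each [ 0.1034 -0.2964  0.0059]
```

Call:
move_arm(motion=[-0.162,0.271,-0.012,0,1,-0.162,0.271,-0.012,0,1,-0.162,0.271,-0.012,0,1,-0.162,0.271,-0.012,0,1,-0.162,0.271,-0.012,0,1])

```text
time_s: 4.7
tool_pos: [0.2513, 0.4203, 0.3605]
tcp_rot: [[-0.654, 0.757, 0.015], [0.753, 0.652, -0.089], [-0.077, -0.047, -0.996]]
force: [-0.2, 0.7, 0.6]
finger_gap: 1.004
grasp_force: 0.0
```

Call:
move_arm(motion=[-0.282,0.009,0.022,0,1,-0.282,0.009,0.022,0,1,-0.282,0.009,0.022,0,1,-0.282,0.009,0.022,0,1,-0.282,0.009,0.022,0,1])

```text
time_s: 5.2
tool_pos: [0.3937, 0.2627, 0.3601]
tcp_rot: [[-0.654, 0.756, 0.015], [0.753, 0.652, -0.089], [-0.078, -0.047, -0.996]]
force: [0.7, 1.2, -0.6]
finger_gap: 0.999
grasp_force: 0.0
```

Call:
move_arm(motion=[-0.282,0.009,0.022,0,1,-0.282,0.009,0.022,0,1,-0.232,-0.155,0.025,0,1,-0.232,-0.155,0.025,0,1,-0.232,-0.155,0.025,0,1])

```text
time_s: 5.7
tool_pos: [0.4659, 0.0749, 0.36]
tcp_rot: [[-0.654, 0.756, 0.015], [0.753, 0.652, -0.09], [-0.078, -0.047, -0.996]]
force: [1.3, 0.9, -0.3]
finger_gap: 0.997
grasp_force: 0.0
```

Call:
move_arm(motion=[-0.232,-0.155,0.025,0,1,-0.232,-0.155,0.025,0,1,-0.232,-0.155,0.025,0,1,-0.155,-0.279,0.025,0,1,-0.155,-0.279,0.025,0,1])

```text
time_s: 6.2
tool_pos: [0.4483, -0.1405, 0.3604]
tcp_rot: [[-0.654, 0.756, 0.016], [0.752, 0.653, -0.09], [-0.078, -0.047, -0.996]]
force: [1.2, -0.7, -0.1]
finger_gap: 0.999
grasp_force: 0.0
```

Call:
move_arm(motion=[-0.155,-0.279,0.025,0,1,-0.155,-0.279,0.025,0,1,-0.155,-0.279,0.025,0,1,-0.155,-0.279,0.025,0,1,0,0,0,0,1])

```text
time_s: 6.7
tool_pos: [0.3817, -0.3233, 0.3608]
tcp_rot: [[-0.651, 0.759, 0.015], [0.755, 0.649, -0.091], [-0.079, -0.048, -0.996]]
force: [0.7, 1.1, 0.5]
finger_gap: 0.995
grasp_force: 0.0
```

```bash
python3 legs.py .073,-.44,.34 .055,-.33,.32 .05,-.30,.32 .045,-.27,.32
```

```text
t 6.7 pos [ 0.3817 -0.3233  0.3608] z [ 0.0153 -0.0909 -0.9957] q [-42.4322   6.753  124.1387  -4.6028  45.0266 -79.9259]
.073,-.44,.34 rows 7 each [ 0.1089 -0.2944  0.0253]
.055,-.33,.32 rows 3 each [0.2142 0.1304 0.0214]
.05,-.30,.32 rows 1 each [ 0.1727  0.1045 -0.0187]
.045,-.27,.32 rows 1 each [ 0.1727  0.1045 -0.0187]
```

Call:
move_arm(motion=[0.109,-0.294,0.025,0,1,0.109,-0.294,0.025,0,1,0.109,-0.294,0.025,0,1,0.109,-0.294,0.025,0,1,0.109,-0.294,0.025,0,1])

```text
time_s: 7.2
tool_pos: [0.1618, -0.4033, 0.346]
tcp_rot: [[-0.654, 0.756, 0.015], [0.752, 0.653, -0.09], [-0.078, -0.048, -0.996]]
force: [-0.3, -1.4, -0.3]
finger_gap: 0.999
grasp_force: 0.0
```

Call:
move_arm(motion=[0.109,-0.294,0.025,0,1,0.109,-0.294,0.025,0,1,0.214,0.13,0.021,0,1,0.214,0.13,0.021,0,1,0.214,0.13,0.021,0,1])

```text
time_s: 7.7
tool_pos: [0.0564, -0.3257, 0.3199]
tcp_rot: [[-0.653, 0.757, 0.015], [0.753, 0.652, -0.089], [-0.077, -0.047, -0.996]]
force: [0.6, 0.9, 0.3]
finger_gap: 1.0
grasp_force: 0.0
```

Call:
move_arm(motion=[0.172,0.105,-0.02,0,1,0.172,0.105,-0.02,0,1])

```text
time_s: 7.9
tool_pos: [0.0467, -0.2656, 0.3204]
tcp_rot: [[-0.654, 0.756, 0.015], [0.752, 0.653, -0.089], [-0.077, -0.047, -0.996]]
force: [-0.0, 0.1, 0.7]
finger_gap: 1.001
grasp_force: 0.0
```

```bash
python3 legs.py .04,-.24,.32 .036,-.21,.32
```

```text
t 7.9 pos [ 0.0467 -0.2656  0.3204] z [ 0.015  -0.0888 -0.9959] q [ -85.1164  -14.7399  149.2293    0.6511   40.3608 -126.4884]
.04,-.24,.32 rows 1 each [ 0.1579  0.0781 -0.0132]
.036,-.21,.32 rows 1 each [ 0.1679  0.1104 -0.0182]
```

Call:
move_arm(motion=[0.158,0.09,-0.015,0,1,0,0,0,0,1])

```text
time_s: 8.1
tool_pos: [0.0412, -0.2376, 0.3199]
tcp_rot: [[-0.654, 0.756, 0.015], [0.753, 0.653, -0.089], [-0.077, -0.047, -0.996]]
force: [0.4, -1.0, 0.2]
finger_gap: 1.0
grasp_force: 0.0
```

Call:
move_arm(motion=[0.08,0.055,-0.008,0,1,0,0,0,0,1])

```text
time_s: 8.3
tool_pos: [0.0413, -0.2342, 0.3237]
tcp_rot: [[-0.654, 0.756, 0.014], [0.753, 0.653, -0.085], [-0.073, -0.045, -0.996]]
force: [-0.2, 0.4, 0.4]
finger_gap: 0.999
grasp_force: 0.0
```

Call:
move_arm(motion=[0.08,0.055,-0.008,0,1,0,0,0,0,1])

```text
time_s: 8.5
tool_pos: [0.0418, -0.2321, 0.3279]
tcp_rot: [[-0.654, 0.756, 0.013], [0.753, 0.653, -0.077], [-0.066, -0.041, -0.997]]
force: [0.8, -0.1, 0.7]
finger_gap: 0.999
grasp_force: 0.0
```

```bash
python3 legs.py .036,-.19,.32
```

```text
t 8.5 pos [ 0.0418 -0.2321  0.3279] z [ 0.0126 -0.0766 -0.997 ] q [ -85.5793  -21.6259  152.2306    0.5416   44.9583 -126.8371]
.036,-.19,.32 rows 1 each [0.2402 0.1558 0.0307]
```

Call:
move_arm(motion=[0.1,0.07,0.02,0,1,0.1,0.07,0.02,0,1,0,0,0,0,1])

```text
time_s: 8.8
tool_pos: [0.0443, -0.2282, 0.3307]
tcp_rot: [[-0.654, 0.756, 0.009], [0.755, 0.654, -0.056], [-0.048, -0.03, -0.998]]
force: [-0.1, 0.6, -0.9]
finger_gap: 0.999
grasp_force: 0.0
```

Call:
move_arm(motion=[0.1,0.07,0.02,0,1,0.1,0.07,0.02,0,1,0,0,0,0,1])

```text
time_s: 9.1
tool_pos: [0.0473, -0.224, 0.3351]
tcp_rot: [[-0.655, 0.756, 0.005], [0.755, 0.654, -0.036], [-0.03, -0.02, -0.999]]
force: [-0.6, -0.0, 1.2]
finger_gap: 0.998
grasp_force: 0.0
```

```bash
python3 legs.py .036,-.19,.32
```

```text
t 9.1 pos [ 0.0473 -0.224   0.3351] z [ 0.0045 -0.0359 -0.9993] q [ -83.9436  -23.6069  152.2914    0.0541   49.242  -124.869 ]
.036,-.19,.32 rows 1 each [0.2236 0.0938 0.0923]
```

Call:
move_arm(motion=[0.1,0.07,0.02,0,1,0.1,0.07,0.02,0,1,0,0,0,0,1])

```text
time_s: 9.4
tool_pos: [0.0506, -0.2192, 0.3408]
tcp_rot: [[-0.655, 0.756, 0.0], [0.756, 0.655, -0.017], [-0.013, -0.011, -1.0]]
force: [0.5, 0.3, 0.3]
finger_gap: 1.006
grasp_force: 0.0
```

Call:
move_arm(motion=[0.08,0.055,0.015,0,1,0,0,0,0,1])

```text
time_s: 9.6
tool_pos: [0.0519, -0.217, 0.3434]
tcp_rot: [[-0.655, 0.756, -0.002], [0.756, 0.655, -0.009], [-0.006, -0.007, -1.0]]
force: [0.1, -0.0, 0.7]
finger_gap: 0.998
grasp_force: 0.0
```

```bash
python3 legs.py .036,-.19,.32
```

```text
t 9.6 pos [ 0.0519 -0.217   0.3434] z [-0.0017 -0.0089 -1.    ] q [ -82.4908  -25.7519  152.2891   -0.2011   52.9694 -123.2552]
.036,-.19,.32 rows 1 each [0.2063 0.0389 0.1549]
```

One more row, and then move out.

Call:
move_arm(motion=[0.07,0.08,0.015,0,1,0,0,0,0,1])

```text
time_s: 9.8
tool_pos: [0.0577, -0.2134, 0.3465]
tcp_rot: [[-0.655, 0.756, -0.004], [0.756, 0.655, -0.001], [0.002, -0.003, -1.0]]
force: [0.3, 0.2, 0.4]
finger_gap: 1.0
grasp_force: 0.0
```

```bash
python3 legs.py .08,-.40,.33 .30,-.42,.31 .5432,-.2997,.30; python3 plan.py .5432 -.2997 .3 81
```

```text
t 9.8 pos [ 0.0577 -0.2134  0.3465] z [-0.0036 -0.0011 -1.    ] q [ -80.8467  -26.5471  152.2925   -0.2663   54.2254 -121.5857]
.08,-.40,.33 rows 4 each [-0.2595 -0.1754  0.0277]
.30,-.42,.31 rows 5 each [-0.2122  0.2044  0.0256]
.5432,-.2997,.30 rows 6 each [-0.0759  0.2918  0.01  ]
t 9.8 pos [ 0.0577 -0.2134  0.3465] ang 40.89 F [0.3313 0.2108 0.363 ] gap 1.000 gf 0.0
roll units -1.400 (rows 4.7) then shift units [-3.287  -0.0621  0.3098] rows 9.9 q6 -110
```

Call:
move_arm(motion=[-0.26,-0.175,0.028,0,1,-0.26,-0.175,0.028,0,1,-0.26,-0.175,0.028,0,1,-0.26,-0.175,0.028,0,1,-0.212,0.204,0.026,0,1])

```text
time_s: 10.3
tool_pos: [0.1222, -0.4018, 0.3267]
tcp_rot: [[-0.651, 0.759, -0.004], [0.759, 0.651, -0.003], [-0.0, -0.005, -1.0]]
force: [0.3, -0.6, 0.7]
finger_gap: 0.998
grasp_force: 0.0
```

Call:
move_arm(motion=[-0.212,0.204,0.026,0,1,-0.212,0.204,0.026,0,1,-0.212,0.204,0.026,0,1,-0.212,0.204,0.026,0,1,-0.1,0.28,0.01,0,1])

```text
time_s: 10.8
tool_pos: [0.3428, -0.3978, 0.3086]
tcp_rot: [[-0.654, 0.756, -0.003], [0.756, 0.654, -0.002], [0.001, -0.004, -1.0]]
force: [-0.1, 0.5, 0.6]
finger_gap: 1.001
grasp_force: 0.0
```

Call:
move_arm(motion=[0,0,0,-0.28,1,0,0,0,-0.28,1,0,0,0,-0.28,1,0,0,0,-0.28,1,0,0,0,-0.28,1])

```text
time_s: 11.3
tool_pos: [0.3405, -0.3969, 0.3087]
tcp_rot: [[-0.989, 0.151, -0.004], [0.151, 0.989, -0.001], [0.004, -0.002, -1.0]]
force: [0.1, 0.5, -0.1]
finger_gap: 1.0
grasp_force: 0.0
```

```bash
python3 plan.py .5432 -.2997 .245 81; python3 legs.py .5432,-.2997,.29
```

```text
t 11.3 pos [ 0.3405 -0.3969  0.3087] ang 81.34 F [ 0.116   0.5463 -0.0681] gap 1.000 gf 0.0
roll units 0.012 (rows 0.0) then shift units [-1.233   0.8513  0.4247] rows 4.5 q6 -110
t 11.3 pos [ 0.3405 -0.3969  0.3087] z [-0.0039 -0.0009 -1.    ] q [ -51.8922   14.2349  122.0823   -0.3019   43.7794 -133.0119]
.5432,-.2997,.29 rows 5 each [-0.2477  0.1688  0.0238]
```

Call:
move_arm(motion=[-0.247,0.17,0.024,0,0.6,-0.247,0.17,0.024,0,0.6,-0.247,0.17,0.024,0,0.6,-0.247,0.17,0.024,0,0.6,-0.246,0.171,0.024,0,0.6])

```text
time_s: 11.8
tool_pos: [0.5448, -0.2987, 0.2897]
tcp_rot: [[-0.988, 0.156, -0.004], [0.156, 0.988, -0.001], [0.004, -0.002, -1.0]]
force: [0.5, -0.8, 0.2]
finger_gap: 0.609
grasp_force: 0.0
```

Call:
move_arm(motion=[0,0,0.1,0.012,0.6,0,0,0,0,0.6])

```text
time_s: 12.0
tool_pos: [0.543, -0.299, 0.273]
tcp_rot: [[-0.987, 0.161, -0.006], [0.161, 0.987, 0.0], [0.006, -0.001, -1.0]]
force: [-0.9, -0.7, -0.0]
finger_gap: 0.604
grasp_force: 0.0
```

```bash
python3 plan.py .5432 -.2997 .247 81
python3 - <<'E'
from h import *
a=viewer.get_image("scene")["pixels"][125:225,190:290];b=viewer.get_image("top")["pixels"][150:250,225:325]
cv2.imwrite("pics/g1.png",cv2.resize(np.hstack([a,b]),None,fx=4,fy=4,interpolation=2))
E
```

```text
t 12.0 pos [ 0.543 -0.299  0.273] ang 80.74 F [-0.8863 -0.6741 -0.0414] gap 0.604 gf 0.0
roll units -0.009 (rows 0.0) then shift units [-0.0021 -0.0045  0.1734] rows 0.0 q6 -110
```

View pics/g1.png

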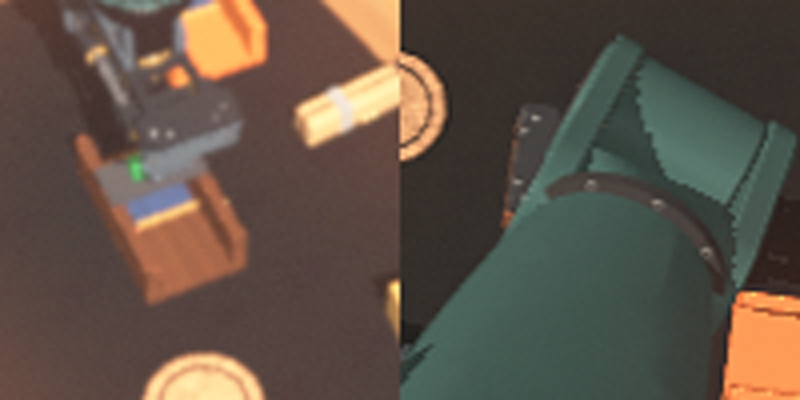

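Call:
move_arm(motion=[0,0,0.1,0,0.6,0,0,0.073,0,0.6,0,0,0,0,0,0,0,0,0,0,0,0,0,0,0], grip_force=15)

```text
time_s: 12.6
tool_pos: [0.5429, -0.3003, 0.2493]
tcp_rot: [[-0.987, 0.163, -0.003], [0.163, 0.987, -0.001], [0.003, -0.002, -1.0]]
force: [-0.0, 0.7, 0.1]
finger_gap: 0.365
grasp_force: 0.0
```

Call:
move_arm(motion=[0,0,0,0,0,0,0,0,0,0,0,0.05,0,0,0,0,0.05,0,0,0,0,0.05,0,0,0])

```text
time_s: 13.1
tool_pos: [0.5468, -0.2772, 0.2494]
tcp_rot: [[-0.987, 0.162, -0.003], [0.162, 0.987, -0.002], [0.003, -0.002, -1.0]]
force: [-3.1, -1.3, 6.1]
finger_gap: 0.149
grasp_force: 15.0
```

```bash
python3 plan.py .5529 -.2365 .247 81
```

```text
t 13.1 pos [ 0.5468 -0.2772  0.2494] ang 80.66 F [-3.058  -1.2639  6.1305] gap 0.149 gf 15.0
roll units -0.012 (rows 0.0) then shift units [0.0021 0.2741 0.0161] rows 0.8 q6 -104
```

Call:
move_arm(motion=[0,0.05,0,0,0,0,0.06,0,0,0,0,0.06,0,0,0,0,0.06,0,0,0,0,0.04,0,0,0])

```text
time_s: 13.6
tool_pos: [0.5532, -0.2368, 0.2494]
tcp_rot: [[-0.987, 0.162, -0.004], [0.162, 0.987, -0.001], [0.004, -0.002, -1.0]]
force: [-4.7, -0.8, 10.0]
finger_gap: 0.149
grasp_force: 15.0
```

Call:
move_arm(motion=[0,0.01,0,0,0,0,0.01,0,0,0,0,0.01,0,0,0])

```text
time_s: 13.9
tool_pos: [0.5536, -0.2343, 0.2494]
tcp_rot: [[-0.987, 0.161, -0.004], [0.161, 0.987, -0.005], [0.003, -0.005, -1.0]]
force: [-12.9, -28.4, 3.3]
finger_gap: 0.162
grasp_force: 15.0
```

```bash
python3 plan.py .5529 -.2365 .247 81
```

```text
t 13.9 pos [ 0.5536 -0.2343  0.2494] ang 80.76 F [-12.9156 -28.3605   3.2623] gap 0.162 gf 15.0
roll units -0.008 (rows 0.0) then shift units [ 0.0022 -0.0152  0.016 ] rows 0.0 q6 -104
```

Call:
move_arm(motion=[0,-0.01,0,0,0.4,0,0,0,0,0.6,0,0,0,0,0.6,0,0,-0.2,0,0.7,0,0,-0.2,0,1])

```text
time_s: 14.4
tool_pos: [0.5537, -0.2342, 0.3089]
tcp_rot: [[-0.987, 0.162, -0.006], [0.162, 0.987, -0.0], [0.005, -0.001, -1.0]]
force: [-0.2, -0.7, 1.0]
finger_gap: 0.569
grasp_force: 0.0
```

```bash
python3 plan.py .4329 .1095 .25 83; python3 legs.py .4329,.1095,.30
```

```text
t 14.4 pos [ 0.5537 -0.2342  0.3089] ang 80.65 F [-0.2406 -0.6996  1.02  ] gap 0.569 gf 0.0
roll units -0.082 (rows 0.3) then shift units [1.0783 2.1765 0.3925] rows 7.3 q6 -69
t 14.4 pos [ 0.5537 -0.2342  0.3089] z [-0.0056 -0.0001 -1.    ] q [ -25.1362   20.5199  113.1745   -0.1924   46.5919 -105.6554]
.4329,.1095,.30 rows 8 each [0.1458 0.2663 0.0079]
```

Call:
move_arm(motion=[0,0,0,-0.082,1,0.135,0.272,0,0,1,0.135,0.272,0,0,1,0.135,0.272,0,0,1,0.135,0.272,0,0,1])

```text
time_s: 14.9
tool_pos: [0.4924, -0.0612, 0.3089]
tcp_rot: [[-0.992, 0.122, -0.004], [0.122, 0.992, -0.001], [0.004, -0.001, -1.0]]
force: [1.0, 0.9, -0.1]
finger_gap: 0.994
grasp_force: 0.0
```

Call:
move_arm(motion=[0.135,0.272,0,0,1,0.135,0.272,0,0,1,0.135,0.272,0.1,0,1,0.133,0.272,0.1,0,1,0,0,0.1,0,1])

```text
time_s: 15.4
tool_pos: [0.4312, 0.1125, 0.2636]
tcp_rot: [[-0.993, 0.118, -0.004], [0.118, 0.993, -0.001], [0.004, -0.001, -1.0]]
force: [1.0, 0.2, -0.1]
finger_gap: 0.997
grasp_force: 0.0
```

```bash
python3 plan.py .4329 .1095 .203 83
python3 - <<'E'
from h import *
a=viewer.get_image("scene")["pixels"][200:300,280:380];b=viewer.get_image("top")["pixels"][180:280,110:210]
cv2.imwrite("pics/g2.png",cv2.resize(np.hstack([a,b]),None,fx=4,fy=4,interpolation=2))
E
```

```text
t 15.4 pos [0.4312 0.1125 0.2636] ang 83.24 F [ 1.021   0.1977 -0.1259] gap 0.997 gf 0.0
roll units 0.008 (rows 0.0) then shift units [-0.0138 -0.0186  0.404 ] rows 0.1 q6 -69
```

View pics/g2.png

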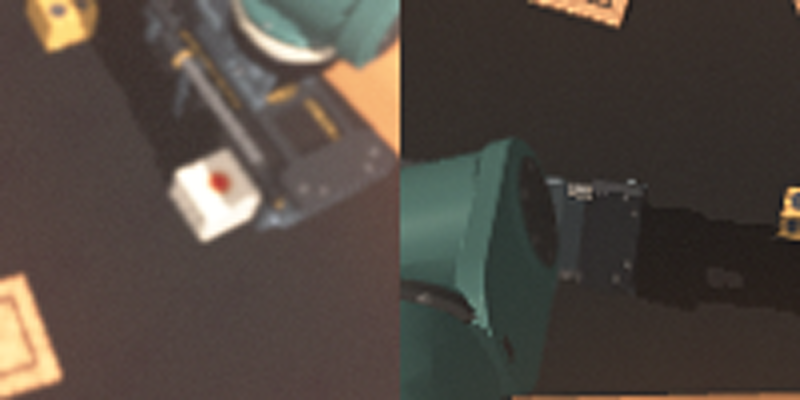

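Call:
move_arm(motion=[-0.014,-0.018,0.1,0.008,1,0,0,0.15,0,1,0,0,0.1,0,1,0,0,0.054,0,1,0,0,0,0,1])

```text
time_s: 16.0
tool_pos: [0.4347, 0.1053, 0.2031]
tcp_rot: [[-0.992, 0.127, -0.005], [0.127, 0.992, -0.001], [0.005, -0.002, -1.0]]
force: [0.2, -0.4, 0.9]
finger_gap: 1.001
grasp_force: 0.0
```

Call:
move_arm(motion=[0,0,0,0,0.2,0,0,0,0,0.2,0,0,0,0,0.2,0,0,0,0,0.2,0,0,0,0,0.2], grip_force=15)

```text
time_s: 16.5
tool_pos: [0.4347, 0.1058, 0.2036]
tcp_rot: [[-0.992, 0.126, -0.003], [0.126, 0.992, -0.001], [0.003, -0.002, -1.0]]
force: [0.1, 0.2, 0.1]
finger_gap: 0.596
grasp_force: 0.0
```

Call:
move_arm(motion=[0,0,0,0,0.2,0,0,0,0,0.2,0,0,-0.1,0,0.2,0,0,-0.2,0,0.2,0,0,-0.2,0,0.2])

```text
time_s: 17.0
tool_pos: [0.4345, 0.1058, 0.2789]
tcp_rot: [[-0.992, 0.126, -0.005], [0.126, 0.992, -0.002], [0.005, -0.002, -1.0]]
force: [-0.2, -0.6, -1.0]
finger_gap: 0.483
grasp_force: 15.0
```

```bash
python3 plan.py .5408 -.315 .30 81; python3 plan.py .4329 .1095 .203 83 | head -1; python3 legs.py
```

```text
t 17.0 pos [0.4345 0.1058 0.2789] ang 82.76 F [-0.2317 -0.5627 -0.9914] gap 0.483 gf 15.0
roll units 0.061 (rows 0.2) then shift units [-1.1385 -2.6599 -0.141 ] rows 8.7 q6 -111
t 17.0 pos [0.4345 0.1058 0.2789] ang 82.76 F [-0.2317 -0.5627 -0.9914] gap 0.483 gf 15.0
t 17.0 pos [0.4345 0.1058 0.2789] z [-0.0053 -0.0016 -1.    ] q [ 10.7013  11.301  130.705   -0.0503  38.3096 -72.0206]
```

Call:
move_arm(motion=[0,0,-0.14,0.061,0.2,-0.115,-0.266,-0.05,0,0.2,-0.115,-0.266,0,0,0.2,-0.115,-0.266,0,0,0.2,-0.115,-0.266,0,0,0.2])

```text
time_s: 17.5
tool_pos: [0.4782, -0.0642, 0.3071]
tcp_rot: [[-0.988, 0.156, -0.003], [0.156, 0.988, -0.001], [0.003, -0.002, -1.0]]
force: [1.2, 0.7, -0.6]
finger_gap: 0.479
grasp_force: 15.0
```

Call:
move_arm(motion=[-0.115,-0.266,0,0,0.2,-0.115,-0.266,0,0,0.2,-0.115,-0.266,0,0,0.2,-0.115,-0.266,0,0,0.2,-0.115,-0.266,0,0,0.2])

```text
time_s: 18.0
tool_pos: [0.5322, -0.2749, 0.3068]
tcp_rot: [[-0.988, 0.156, -0.004], [0.156, 0.988, -0.001], [0.004, -0.002, -1.0]]
force: [0.7, 1.0, -1.5]
finger_gap: 0.483
grasp_force: 15.0
```

Call:
move_arm(motion=[-0.114,-0.266,0,0,0.2,0,0,0,0,0.2,0,0,0,0,0.2,0,0,0,0,0.2])

```text
time_s: 18.4
tool_pos: [0.5425, -0.3143, 0.3066]
tcp_rot: [[-0.988, 0.156, -0.005], [0.156, 0.988, -0.0], [0.005, -0.001, -1.0]]
force: [0.2, -0.2, -0.5]
finger_gap: 0.479
grasp_force: 15.0
```

```bash
python3 plan.py .5424 -.315 .25 81
python3 - <<'E'
from h import *
a=viewer.get_image("scene")["pixels"][120:220,190:290];b=viewer.get_image("top")["pixels"][150:250,225:325]
cv2.imwrite("pics/g3.png",cv2.resize(np.hstack([a,b]),None,fx=4,fy=4,interpolation=2))
E
```

```text
t 18.4 pos [ 0.5425 -0.3143  0.3066] ang 81.03 F [ 0.2011 -0.2049 -0.5165] gap 0.479 gf 15.0
roll units 0.001 (rows 0.0) then shift units [-0.0004 -0.0049  0.3771] rows 0.0 q6 -111
```

View pics/g3.png

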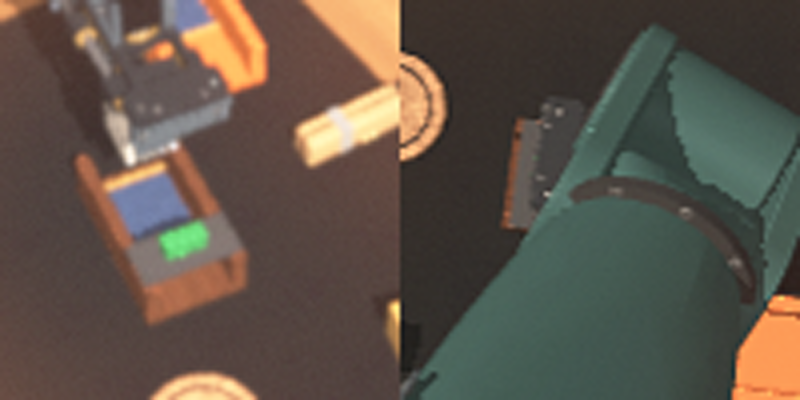

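Call:
move_arm(motion=[0,-0.005,0.15,0,0.2,0,0,0.15,0,0.2,0,0,0.15,0,0.2,0,0,0.1,0,0.2,0,0,0.05,0,0.2])

```text
time_s: 19.0
tool_pos: [0.5421, -0.3152, 0.2158]
tcp_rot: [[-0.988, 0.156, -0.005], [0.156, 0.988, -0.0], [0.005, -0.001, -1.0]]
force: [0.5, -0.7, -1.2]
finger_gap: 0.48
grasp_force: 15.0
```

Call:
move_arm(motion=[0,0,0.02,0,0.2,0,0,0.02,0,0.2,0,0,0.006,0,0.2,0,0,0,0,0.2])

```text
time_s: 19.4
tool_pos: [0.5425, -0.3161, 0.2106]
tcp_rot: [[-0.988, 0.156, -0.003], [0.156, 0.988, -0.002], [0.003, -0.002, -1.0]]
force: [-0.8, -0.3, -1.6]
finger_gap: 0.478
grasp_force: 15.0
```

Call:
move_arm(motion=[0,0.006,0.004,0,0.2,0,0,0,0,0.5,0,0,0,0,0.6,0,0,0,0,0.65,0,0,0,0,0.65])

```text
time_s: 19.9
tool_pos: [0.5425, -0.3151, 0.2096]
tcp_rot: [[-0.988, 0.156, -0.004], [0.156, 0.988, -0.001], [0.003, -0.002, -1.0]]
force: [-0.6, -0.9, -0.7]
finger_gap: 0.644
grasp_force: 0.0
```

Call:
move_arm(motion=[0,0,-0.1,0,0.65,0,0,-0.2,0,0.65,0,0,-0.2,0,0.65,0,0,-0.1,0,0.65,0,0,0,0,0.65])

```text
time_s: 20.4
tool_pos: [0.5434, -0.3153, 0.3022]
tcp_rot: [[-0.988, 0.156, -0.0], [0.156, 0.988, -0.003], [-0.0, -0.003, -1.0]]
force: [-0.6, -0.5, 0.2]
finger_gap: 0.654
grasp_force: 0.0
```

```bash
python3 plan.py .5532 -.2365 .247 81
python3 - <<'E'
from fit import *
im=viewer.get_image("scene");P,ok=cloud(im)
k=im["pixels"][145:215,195:265];cv2.imwrite("pics/g4.png",cv2.resize(k,None,fx=6,fy=6,interpolation=2))
m=(im["pixels"].min(2)>110)&(np.linalg.norm(P[...,:2]-[.541,-.315],axis=2)<.045);p=P[m];print(len(p),np.percentile(p,[5,50,95],axis=0) if len(p) else 0)
p=plane(im,np.argwhere(m)[:,::-1],.042);print((p.min(0)+p.max(0))/2,p.mean(0))
E
```

```text
t 20.4 pos [ 0.5434 -0.3153  0.3022] ang 81.01 F [-0.6046 -0.5261  0.1996] gap 0.654 gf 0.0
roll units 0.000 (rows 0.0) then shift units [0.0178 0.5294 0.368 ] rows 1.6 q6 -104
875 [[ 0.5102 -0.3521  0.0112]
 [ 0.5455 -0.3157  0.3048]
 [ 0.5748 -0.2858  0.4374]]
[ 0.3975 -0.5421  0.042 ] [ 0.4164 -0.547   0.042 ]
```

View pics/g4.png

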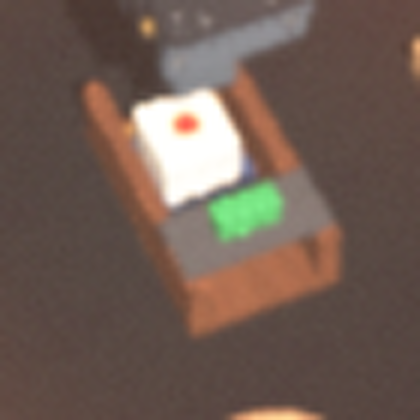

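Run:
```python
from fit import *
im=viewer.get_image("scene");P,ok=cloud(im)
near=(np.linalg.norm(P[...,:2]-[.541,-.315],axis=2)<.045)&(P[...,2]<.06)&(P[...,2]>.0)
px=im["pixels"].astype(int);m=near&(px.min(2)>120)
p=P[m];print(len(p))
t=m&(P[...,2]>.037);q=plane(im,np.argwhere(t)[:,::-1],.042)[:,:2]
r=cv2.minAreaRect((q*1000).astype(np.float32));print(r,q.mean(0))
red=near&(px[...,2]-px[...,1]>60)&(px[...,2]>150)&(px[...,1]<120)
print("red",red.sum(),plane(im,np.argwhere(red)[:,::-1],.043).mean(0))
M=np.where(cv2.dilate(m.astype(np.uint8),np.ones((3,3)))[...,None]>0,im["pixels"],0);im2=dict(im);im2["pixels"]=M.astype(np.uint8)
for i in range(1): print(fit([im2],"ring_box",.541,-.315,np.radians(-9),z0=.006,win=.012))
```

```text
255
((546.58740234375, -312.64739990234375), (48.14687728881836, 51.39033889770508), 78.5072250366211) [ 0.5445 -0.3116]
red 38 [ 0.54   -0.3136  0.043 ]
(array([  0.5436,  -0.3125, -91.841 ]), np.float64(0.1782393669634026))
```

Call:
move_arm(motion=[0,0.265,0,0,0.65,0.006,0.265,0,0,0.65,0,0,0.15,0,0.65,0,0,0.15,0,0.65,0,0,0.06,0,0.65])

```text
time_s: 21.0
tool_pos: [0.5532, -0.2356, 0.2423]
tcp_rot: [[-0.988, 0.156, -0.008], [0.156, 0.988, 0.001], [0.008, -0.001, -1.0]]
force: [-0.5, -0.6, -0.5]
finger_gap: 0.649
grasp_force: 0.0
```

Call:
move_arm(motion=[0,0,0,0,0,0,0,0,0,0,0,0,0,0,0,0,0,0,0,0,0,0,0,0,0])

```text
time_s: 21.5
tool_pos: [0.5543, -0.2366, 0.246]
tcp_rot: [[-0.988, 0.156, -0.003], [0.156, 0.988, -0.002], [0.003, -0.002, -1.0]]
force: [0.5, 0.6, -0.1]
finger_gap: 0.243
grasp_force: 0.0
```

```bash
python3 plan.py .5408 -.315 .247 81
```

```text
t 21.5 pos [ 0.5543 -0.2366  0.246 ] ang 81.00 F [ 0.4602  0.5825 -0.1487] gap 0.243 gf 0.0
roll units 0.000 (rows 0.0) then shift units [ 0.0072 -0.5305 -0.0069] rows 1.6 q6 -111
```

Call:
move_arm(motion=[0,0,0,0,0,0,0,0,0,0,0,-0.05,0,0,0,0,-0.06,0,0,0,0,-0.06,0,0,0])

```text
time_s: 22.0
tool_pos: [0.5503, -0.2623, 0.2457]
tcp_rot: [[-0.988, 0.156, -0.003], [0.156, 0.988, -0.001], [0.003, -0.002, -1.0]]
force: [-0.2, 2.0, 4.1]
finger_gap: 0.153
grasp_force: 15.0
```

Call:
move_arm(motion=[0,-0.07,0,0,0,0,-0.07,0,0,0,0,-0.07,0,0,0,0,-0.07,0,0,0,0,-0.05,0,0,0])

```text
time_s: 22.5
tool_pos: [0.5425, -0.3116, 0.2457]
tcp_rot: [[-0.988, 0.157, -0.003], [0.157, 0.988, -0.002], [0.003, -0.002, -1.0]]
force: [2.0, 0.9, 5.1]
finger_gap: 0.152
grasp_force: 15.0
```

Call:
move_arm(motion=[0,-0.02,0,0,0,0,-0.015,0,0,0,0,-0.01,0,0,0])

```text
time_s: 22.8
tool_pos: [0.5418, -0.3163, 0.2457]
tcp_rot: [[-0.987, 0.158, -0.003], [0.158, 0.987, 0.002], [0.003, 0.001, -1.0]]
force: [10.2, 27.7, 13.3]
finger_gap: 0.152
grasp_force: 15.0
```

Call:
move_arm(motion=[0,0.003,0,0,0.4,0,0,0,0,0.5,0,0,0,0,0.5,0,0,-0.2,0,0.6,0,0,-0.2,0,1])

```text
time_s: 23.3
tool_pos: [0.5412, -0.3166, 0.3052]
tcp_rot: [[-0.988, 0.156, -0.006], [0.157, 0.988, 0.0], [0.006, -0.001, -1.0]]
force: [0.2, -0.6, 0.5]
finger_gap: 0.562
grasp_force: 0.0
```

```bash
python3 plan.py .4287 -.0815 .30 75.5
```

```text
t 23.3 pos [ 0.5412 -0.3166  0.3052] ang 81.00 F [ 0.169  -0.641   0.5067] gap 0.562 gf 0.0
roll units 0.192 (rows 0.6) then shift units [1.1184 1.3297 0.0346] rows 5.2 q6 -86
```

Call:
move_arm(motion=[0,0,0,0.192,1,0.186,0.222,0,0,1,0.186,0.222,0,0,1,0.186,0.222,0,0,1,0.186,0.222,0,0,1])

```text
time_s: 23.8
tool_pos: [0.4658, -0.1586, 0.3054]
tcp_rot: [[-0.968, 0.251, -0.004], [0.251, 0.968, -0.001], [0.004, -0.002, -1.0]]
force: [1.4, 0.3, -0.5]
finger_gap: 0.988
grasp_force: 0.0
```

Call:
move_arm(motion=[0.186,0.222,0,0,1,0.186,0.22,0,0,1,0,0,0.1,0,1,0,0,0,0,1,0,0,0,0,1])

```text
time_s: 24.3
tool_pos: [0.4298, -0.0819, 0.2908]
tcp_rot: [[-0.968, 0.25, -0.004], [0.25, 0.968, -0.001], [0.004, -0.002, -1.0]]
force: [0.4, 0.2, -0.2]
finger_gap: 1.001
grasp_force: 0.0
```

```bash
python3 plan.py .4285 -.0815 .204 75.5
python3 - <<'E'
from fit import *
im=viewer.get_image("scene");b=viewer.get_image("top")
r=cv2.resize(im["pixels"][145:245,195:330],None,fx=5,fy=5,interpolation=2);cv2.imwrite("pics/g5.png",r)
E
```

```text
t 24.3 pos [ 0.4298 -0.0819  0.2908] ang 75.50 F [ 0.3863  0.2148 -0.2439] gap 1.001 gf 0.0
roll units -0.000 (rows 0.0) then shift units [0.0089 0.0008 0.5785] rows 0.0 q6 -86
```

View pics/g5.png

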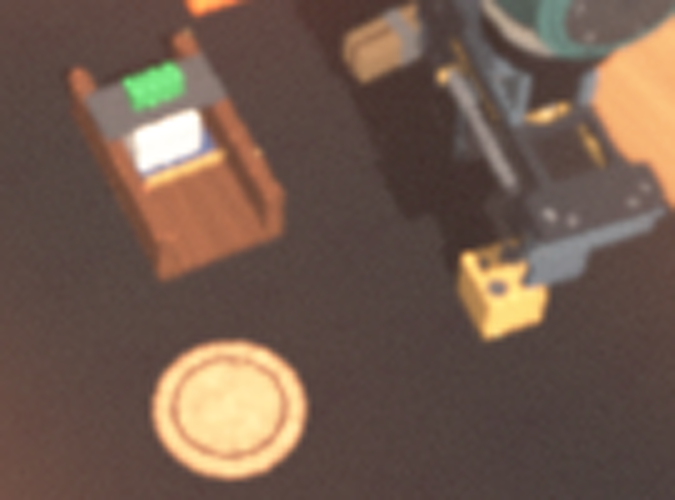

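Call:
move_arm(motion=[0.009,0,0.15,0,1,0,0,0.15,0,1,0,0,0.15,0,1,0,0,0.1,0,1,0,0,0.028,0,1], grip_force=40)

```text
time_s: 24.9
tool_pos: [0.4278, -0.0819, 0.2029]
tcp_rot: [[-0.968, 0.251, -0.005], [0.251, 0.968, -0.001], [0.005, -0.002, -1.0]]
force: [-1.0, -0.8, 0.4]
finger_gap: 1.002
grasp_force: 0.0
```

Call:
move_arm(motion=[0,0,0,0,0.1,0,0,0,0,0.1,0,0,0,0,0.1,0,0,0,0,0.1,0,0,0,0,0.1])

```text
time_s: 25.4
tool_pos: [0.428, -0.0814, 0.2044]
tcp_rot: [[-0.968, 0.25, -0.003], [0.25, 0.968, -0.001], [0.002, -0.002, -1.0]]
force: [0.7, 0.4, -0.4]
finger_gap: 0.593
grasp_force: 0.0
```

Call:
move_arm(motion=[0,0,0,0,0.1,0,0,0,0,0.1,0,0,0,0,0.1,0,0,0,0,0.1])

```text
time_s: 25.8
tool_pos: [0.428, -0.0814, 0.2041]
tcp_rot: [[-0.968, 0.25, -0.003], [0.25, 0.968, -0.001], [0.003, -0.002, -1.0]]
force: [-0.4, 1.1, 5.7]
finger_gap: 0.438
grasp_force: 39.7
```

Call:
move_arm(motion=[0,0,-0.1,0,0.1,0,0,-0.15,0,0.1,0,0,-0.15,0,0.1,0,0,-0.1,0,0.1,0,0,0,0,0.1])

```text
time_s: 26.3
tool_pos: [0.4284, -0.0813, 0.2802]
tcp_rot: [[-0.968, 0.25, -0.001], [0.25, 0.968, -0.002], [0.001, -0.002, -1.0]]
force: [0.2, -0.3, -5.7]
finger_gap: 0.44
grasp_force: 39.7
```

```bash
python3 plan.py .638 .1035 .25 72.5
```

```text
t 26.3 pos [ 0.4284 -0.0813  0.2802] ang 75.51 F [ 0.2173 -0.3054 -5.6807] gap 0.440 gf 39.7
roll units 0.105 (rows 0.4) then shift units [-0.9621  1.5954  0.2011] rows 5.6 q6 -63
```

Call:
move_arm(motion=[0,0,0,0.105,0.1,-0.136,0.228,0,0,0.1,-0.137,0.228,0,0,0.1,-0.137,0.228,0,0,0.1,-0.137,0.228,0,0,0.1])

```text
time_s: 26.8
tool_pos: [0.548, 0.0258, 0.2767]
tcp_rot: [[-0.954, 0.301, -0.006], [0.301, 0.954, -0.001], [0.005, -0.003, -1.0]]
force: [0.8, -0.5, -5.2]
finger_gap: 0.441
grasp_force: 39.7
```

Call:
move_arm(motion=[-0.137,0.228,0,0,0.1,-0.136,0.228,0,0,0.1,-0.136,0.227,0,0,0.1,0,0,0.1,0,0.1,0,0,0,0,0.1])

```text
time_s: 27.3
tool_pos: [0.6358, 0.1042, 0.2594]
tcp_rot: [[-0.954, 0.3, -0.008], [0.3, 0.954, -0.002], [0.008, -0.004, -1.0]]
force: [-0.6, -0.2, -5.6]
finger_gap: 0.439
grasp_force: 39.7
```

Call:
move_arm(motion=[0,0,0.1,0,0.1,0,0,0.1,0,0.1,0,0,0.1,0,0.1,0,0,0,0,0.1,0,0,0,0,0.1])

```text
time_s: 27.8
tool_pos: [0.6365, 0.1035, 0.2175]
tcp_rot: [[-0.954, 0.301, -0.005], [0.301, 0.954, -0.001], [0.004, -0.003, -1.0]]
force: [-0.0, -0.7, -5.9]
finger_gap: 0.435
grasp_force: 39.7
```

```bash
python3 plan.py .637 .103 .2102 72.5
```

```text
t 27.8 pos [0.6365 0.1035 0.2175] ang 72.48 F [-0.0066 -0.6648 -5.904 ] gap 0.435 gf 39.7
roll units -0.001 (rows 0.0) then shift units [-0.0043 -0.0018  0.0485] rows 0.0 q6 -63
```

Call:
move_arm(motion=[0,0,0.03,0,0.1,0,0,0.018,0,0.1,0,0,0,0,0.1])

```text
time_s: 28.1
tool_pos: [0.6366, 0.1037, 0.2107]
tcp_rot: [[-0.954, 0.301, -0.004], [0.301, 0.954, -0.001], [0.003, -0.002, -1.0]]
force: [0.4, -0.0, -5.3]
finger_gap: 0.44
grasp_force: 39.7
```

Call:
move_arm(motion=[0,0,0.004,0,0.1,0,0,0,0,0.5,0,0,0,0,0.6,0,0,0,0,0.7,0,0,0,0,0.8])

```text
time_s: 28.6
tool_pos: [0.6368, 0.1037, 0.2105]
tcp_rot: [[-0.954, 0.301, -0.003], [0.301, 0.954, -0.001], [0.003, -0.002, -1.0]]
force: [0.7, 0.1, 0.4]
finger_gap: 0.73
grasp_force: 0.0
```

Call:
move_arm(motion=[0,0,-0.1,0,1,0,0,-0.2,0,1,0,0,-0.2,0,1,0,0,-0.1,0,1,0,0,0,0,1])

```text
time_s: 29.1
tool_pos: [0.6376, 0.1039, 0.3029]
tcp_rot: [[-0.954, 0.301, 0.0], [0.301, 0.954, -0.001], [-0.001, -0.001, -1.0]]
force: [-0.1, 0.6, -0.8]
finger_gap: 1.004
grasp_force: 0.0
```

```bash
python3 plan.py .3512 .2815 .30 40; python3 plan.py .3512 .2815 .30 120; python3 legs.py
```

```text
t 29.1 pos [0.6376 0.1039 0.3029] ang 72.50 F [-0.1329  0.6189 -0.7977] gap 1.004 gf 0.0
roll units 1.135 (rows 3.8) then shift units [ 2.1342 -0.7017  0.0195] rows 6.7 q6 -1
t 29.1 pos [0.6376 0.1039 0.3029] ang 72.50 F [-0.1329  0.6189 -0.7977] gap 1.004 gf 0.0
roll units -1.658 (rows 5.5) then shift units [1.0616 1.9799 0.0195] rows 6.7 q6 -81
t 29.1 pos [0.6376 0.1039 0.3029] z [ 0.0004 -0.0007 -1.    ] q [  7.1956  24.4837 108.012   -0.0566  47.4881 -65.2684]
```

Call:
move_arm(motion=[0.311,0.079,0,0,1,0.311,0.079,0,0,1,0.311,0.079,0,0,1,0.311,0.079,0,0,1,0.311,0.079,0,0,1])

```text
time_s: 29.6
tool_pos: [0.4302, 0.2308, 0.2998]
tcp_rot: [[-0.954, 0.301, -0.005], [0.301, 0.954, -0.002], [0.004, -0.003, -1.0]]
force: [0.1, 1.5, -0.1]
finger_gap: 0.999
grasp_force: 0.0
```

Call:
move_arm(motion=[0.311,0.079,0,0,1,0.311,0.079,0,0,1,0,0,0.1,0,1,0,0,0,0,1,0,0,0,0,1])

```text
time_s: 30.1
tool_pos: [0.3505, 0.2809, 0.2856]
tcp_rot: [[-0.954, 0.301, -0.005], [0.301, 0.954, -0.002], [0.004, -0.003, -1.0]]
force: [0.2, 0.1, 1.2]
finger_gap: 0.999
grasp_force: 0.0
```

```bash
python3 plan.py .3508 .282 .203 72.5;python3 - <<'E'
from fit import *
im=viewer.get_image("scene");b=viewer.get_image("top")
print("block",fit([im],"doming_block",.637,.103,np.radians(-17.5),z0=.005,win=.002))
a=im["pixels"][235:335,330:430];c=im["pixels"][255:315,245:305]
cv2.imwrite("pics/g6.png",np.hstack([cv2.resize(a,(400,400),interpolation=2),cv2.resize(c,(400,400),interpolation=2)]))
E
```

```text
t 30.1 pos [0.3505 0.2809 0.2856] ang 72.50 F [0.2217 0.0899 1.2224] gap 0.999 gf 0.0
roll units -0.000 (rows 0.0) then shift units [0.0004 0.0077 0.5506] rows 0.0 q6 -34
block (array([  0.6356,   0.1054, -18.1896]), np.float64(0.33585271317829457))
```

View pics/g6.png

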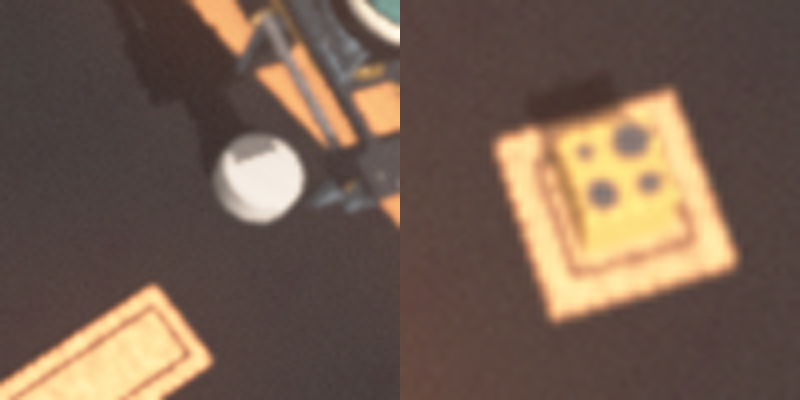

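Call:
move_arm(motion=[0,0.007,0.15,0,1,0,0,0.15,0,1,0,0,0.12,0,1,0,0,0.08,0,1,0,0,0.05,0,1])

```text
time_s: 30.7
tool_pos: [0.3509, 0.2817, 0.2029]
tcp_rot: [[-0.953, 0.302, -0.004], [0.302, 0.953, -0.001], [0.003, -0.003, -1.0]]
force: [-0.1, 0.8, -0.5]
finger_gap: 1.001
grasp_force: 0.0
```

Call:
move_arm(motion=[0,0,0,0,0.1,0,0,0,0,0.1,0,0,0,0,0.1,0,0,0,0,0.1,0,0,0,0,0.1])

```text
time_s: 31.2
tool_pos: [0.3505, 0.2821, 0.2039]
tcp_rot: [[-0.954, 0.301, -0.003], [0.301, 0.954, -0.001], [0.003, -0.001, -1.0]]
force: [-0.7, -1.1, 4.8]
finger_gap: 0.605
grasp_force: 40.0
```

Call:
move_arm(motion=[0,0,0,0,0.1,0,0,0,0,0.1,0,0,0,0,0.1])

```text
time_s: 31.5
tool_pos: [0.3506, 0.2822, 0.2039]
tcp_rot: [[-0.954, 0.301, -0.003], [0.301, 0.954, -0.001], [0.003, -0.002, -1.0]]
force: [-0.8, -0.4, 7.6]
finger_gap: 0.6
grasp_force: 40.0
```

Call:
move_arm(motion=[0,0,-0.1,0,0.1,0,0,-0.15,0,0.1,0,0,-0.2,0,0.1,0,0,-0.15,0,0.1,0,0,0,0,0.1])

```text
time_s: 32.0
tool_pos: [0.3512, 0.2825, 0.2956]
tcp_rot: [[-0.954, 0.301, -0.0], [0.301, 0.954, 0.001], [0.001, 0.001, -1.0]]
force: [-0.2, 0.8, -4.7]
finger_gap: 0.605
grasp_force: 40.0
```

```bash
python3 plan.py .6168 -.1143 .28 72.5; python3 legs.py .47,.10,.29 .6168,-.1143,.29
```

```text
t 32.0 pos [0.3512 0.2825 0.2956] ang 72.50 F [-0.2354  0.7669 -4.6581] gap 0.605 gf 40.0
roll units 0.000 (rows 0.0) then shift units [-2.4841 -1.9903  0.1043] rows 9.5 q6 -83
t 32.0 pos [0.3512 0.2825 0.2956] z [-0.0003  0.0013 -1.    ] q [ 35.8344   9.5565 130.1917   0.1051  40.2219 -36.7489]
.47,.10,.29 rows 5 each [-0.2242 -0.1844  0.0072]
.6168,-.1143,.29 rows 6 each [-0.2272 -0.1781 -0.0003]
```

Call:
move_arm(motion=[-0.15,-0.12,0,0,0.1,-0.233,-0.187,0,0,0.1,-0.233,-0.187,0,0,0.1,-0.233,-0.187,0,0,0.1,-0.233,-0.187,0,0,0.1])

```text
time_s: 32.5
tool_pos: [0.4666, 0.1073, 0.2918]
tcp_rot: [[-0.954, 0.301, -0.005], [0.301, 0.954, -0.001], [0.004, -0.003, -1.0]]
force: [0.5, 1.5, -4.5]
finger_gap: 0.61
grasp_force: 40.0
```

Call:
move_arm(motion=[-0.233,-0.187,0,0,0.1,-0.233,-0.187,0,0,0.1,-0.233,-0.187,0,0,0.1,-0.233,-0.187,0,0,0.1,-0.233,-0.187,0,0,0.1])

```text
time_s: 33.0
tool_pos: [0.591, -0.0789, 0.291]
tcp_rot: [[-0.954, 0.301, -0.006], [0.301, 0.954, -0.001], [0.005, -0.002, -1.0]]
force: [1.0, 0.3, -3.5]
finger_gap: 0.6
grasp_force: 40.0
```

Call:
move_arm(motion=[-0.233,-0.187,0,0,0.1,0,0,0.15,0,0.1,0,0,0.15,0,0.1,0,0,0.1,0,0.1,0,0,0,0,0.1])

```text
time_s: 33.5
tool_pos: [0.6142, -0.1141, 0.2297]
tcp_rot: [[-0.954, 0.301, -0.009], [0.301, 0.954, -0.0], [0.008, -0.003, -1.0]]
force: [-0.2, -0.4, -3.8]
finger_gap: 0.605
grasp_force: 40.0
```

```bash
python3 plan.py .6168 -.1143 .2095 72.5
```

```text
t 33.5 pos [ 0.6142 -0.1141  0.2297] ang 72.51 F [-0.2019 -0.435  -3.7624] gap 0.605 gf 40.0
roll units 0.000 (rows 0.0) then shift units [-0.0166  0.0041  0.1345] rows 0.1 q6 -83
```

Call:
move_arm(motion=[-0.016,0.004,0.06,0,0.1,0,0,0.05,0,0.1,0,0,0.02,0,0.1,0,0,0,0,0.1])

```text
time_s: 33.9
tool_pos: [0.6179, -0.1146, 0.2133]
tcp_rot: [[-0.954, 0.301, -0.004], [0.301, 0.954, -0.001], [0.003, -0.002, -1.0]]
force: [0.1, 0.4, -4.5]
finger_gap: 0.599
grasp_force: 40.0
```

Call:
move_arm(motion=[0,0,0.003,0,0.1,0,0,0,0,0.7,0,0,0,0,0.8,0,0,0,0,0.8,0,0,0,0,0.8])

```text
time_s: 34.4
tool_pos: [0.6181, -0.1147, 0.2133]
tcp_rot: [[-0.954, 0.301, -0.003], [0.301, 0.954, -0.001], [0.003, -0.002, -1.0]]
force: [-0.4, -0.9, 1.1]
finger_gap: 0.799
grasp_force: 0.0
```

Call:
move_arm(motion=[0,0,-0.1,0,0.8,0,0,-0.2,0,0.8,0,0,-0.2,0,0.8,0,0,-0.1,0,0.8,0,0,0,0,0.8])

```text
time_s: 34.9
tool_pos: [0.6189, -0.1147, 0.3058]
tcp_rot: [[-0.954, 0.301, 0.0], [0.301, 0.954, -0.002], [-0.001, -0.002, -1.0]]
force: [0.0, -0.4, -0.6]
finger_gap: 0.805
grasp_force: 0.0
```

```bash
python3 plan.py .334 -.287 .30 86.2
python3 - <<'E'
from fit import *
im=viewer.get_image("scene");print("clamp",fit([im],"ring_clamp",.336,-.287,np.radians(-3.8),win=.006))
a=viewer.get_image("top")["pixels"][215:300,240:310];cv2.imwrite("pics/g7.png",np.hstack([cv2.resize(a,(400,480),interpolation=2),cv2.resize(im["pixels"][120:216,200:280],(400,480),interpolation=2)]))
E
```

```text
t 34.9 pos [ 0.6189 -0.1147  0.3058] ang 72.50 F [ 0.0331 -0.3533 -0.6028] gap 0.805 gf 0.0
roll units -0.478 (rows 1.6) then shift units [ 1.8191 -1.2719  0.0384] rows 6.7 q6 -127
clamp (array([ 0.3223, -0.2842,  1.9492]), np.float64(0.37724661849175467))
```

View pics/g7.png

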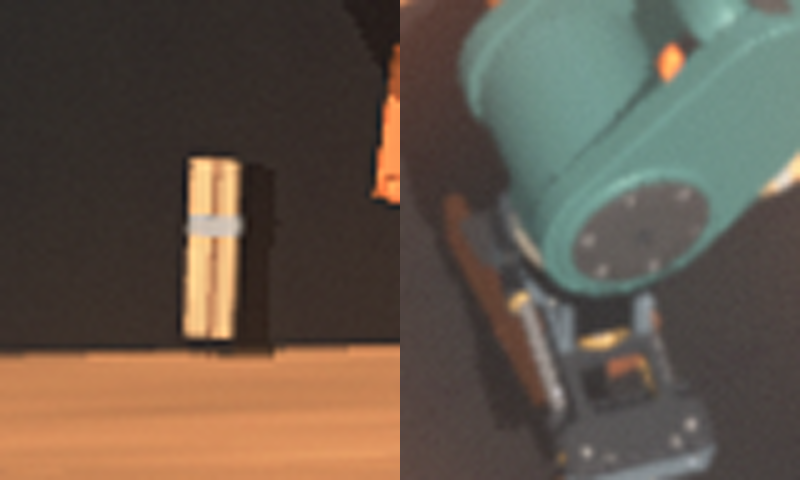

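Run:
```python
from fit import *
d=np.load("ims0.npz",allow_pickle=True);A=d["A"].item();B=d["B"].item()
u=lambda c,r:[240+c/(400/70)-.5,215+r/(480/85)-.5]
print(plane(B,[u(213,157),u(213,340),u(185,250),u(240,250)],.028))
for im,n in((A,"s"),(B,"t")):
    x,y=np.meshgrid(np.arange(.26,.42,.001),np.arange(-.34,-.23,.001),indexing="ij")
    uv=project(im,np.c_[x.ravel(),y.ravel(),np.full(x.size,.028)]).astype(np.float32).reshape(*x.shape,2)
    o=cv2.remap(im["pixels"],uv,None,cv2.INTER_LINEAR);cv2.imwrite(f"o_{n}.png",o)
a=np.hstack([cv2.resize(cv2.imread(f"o_{n}.png")[::-1,::-1],None,fx=3.5,fy=3.5) for n in"st"]);cv2.imwrite("pics/o.png",np.clip(a*1.5,0,255).astype(np.uint8));print(a.shape)
```

```text
[[ 0.3965 -0.2891  0.028 ]
 [ 0.2938 -0.2866  0.028 ]
 [ 0.3446 -0.2721  0.028 ]
 [ 0.3439 -0.3029  0.028 ]]
(560, 776, 3)
```

View pics/o.png

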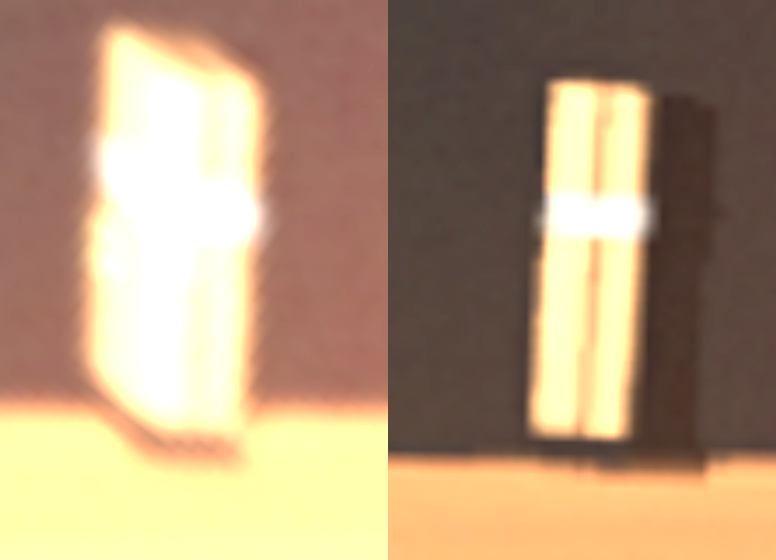

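Call:
move_arm(motion=[0,0,0,-0.244,0.8,0,0,0,-0.244,0.8,0.253,-0.181,0,0,0.8,0.253,-0.181,0,0,0.8,0.253,-0.181,0,0,0.8])

```text
time_s: 35.5
tool_pos: [0.4978, -0.1891, 0.3019]
tcp_rot: [[-0.998, 0.06, -0.006], [0.06, 0.998, -0.0], [0.006, -0.001, -1.0]]
force: [0.5, -1.4, 0.2]
finger_gap: 0.8
grasp_force: 0.0
```

Call:
move_arm(motion=[0.254,-0.181,0,0,0.8,0.254,-0.181,0,0,0.8,0.254,-0.181,0,0,0.8,0.254,-0.18,0,0,0.8,0,0,0.1,0,0.8])

```text
time_s: 36.0
tool_pos: [0.3374, -0.2895, 0.2891]
tcp_rot: [[-0.998, 0.065, -0.004], [0.065, 0.998, -0.001], [0.004, -0.001, -1.0]]
force: [1.2, -0.6, -0.6]
finger_gap: 0.8
grasp_force: 0.0
```

Call:
move_arm(motion=[0,0,0,0,0.8,0,0,0,0,0.8])

```text
time_s: 36.2
tool_pos: [0.3409, -0.2875, 0.2886]
tcp_rot: [[-0.998, 0.061, -0.005], [0.061, 0.998, 0.0], [0.005, -0.0, -1.0]]
force: [0.3, 0.5, -0.1]
finger_gap: 0.8
grasp_force: 0.0
```

```bash
python3 plan.py .3415 -.288 .203 86.5
```

```text
t 36.2 pos [ 0.3409 -0.2875  0.2886] ang 86.48 F [ 0.3178  0.5353 -0.1201] gap 0.800 gf 0.0
roll units -0.001 (rows 0.0) then shift units [-0.0044 -0.0029  0.5708] rows 0.0 q6 -127
```

Call:
move_arm(motion=[0,0,0.15,0,0.8,0,0,0.15,0,0.8,0,0,0.15,0,0.8,0,0,0.1,0,0.8,0,0,0.02,0,0.8], grip_force=18)

```text
time_s: 36.7
tool_pos: [0.3409, -0.2871, 0.2025]
tcp_rot: [[-0.998, 0.06, -0.006], [0.06, 0.998, 0.001], [0.006, 0.0, -1.0]]
force: [-0.0, 0.5, 0.8]
finger_gap: 0.799
grasp_force: 0.0
```

Call:
move_arm(motion=[0,0,0,0,0,0,0,0,0,0,0,0,0,0,0,0,0,0,0,0,0,0,0,0,0])

```text
time_s: 37.2
tool_pos: [0.3406, -0.288, 0.2042]
tcp_rot: [[-0.998, 0.061, -0.003], [0.061, 0.998, -0.002], [0.003, -0.002, -1.0]]
force: [0.5, -0.0, 0.3]
finger_gap: 0.393
grasp_force: 0.0
```

Call:
move_arm(motion=[0,0,0,0,0,0,0,0,0,0,0,0,0,0,0,0,0,0,0,0])

```text
time_s: 37.6
tool_pos: [0.3405, -0.288, 0.2039]
tcp_rot: [[-0.998, 0.061, -0.004], [0.061, 0.998, -0.001], [0.004, -0.001, -1.0]]
force: [-1.1, 1.0, 6.7]
finger_gap: 0.287
grasp_force: 18.0
```

Call:
move_arm(motion=[0,0,-0.1,0,0,0,0,-0.15,0,0,0,0,-0.2,0,0,0,0,-0.15,0,0,0,0,0,0,0])

```text
time_s: 38.1
tool_pos: [0.3414, -0.2883, 0.2962]
tcp_rot: [[-0.998, 0.061, -0.0], [0.061, 0.998, -0.004], [0.0, -0.004, -1.0]]
force: [0.8, -0.7, -0.7]
finger_gap: 0.284
grasp_force: 18.0
```

```bash
python3 plan.py .5371 .3222 .29 86.9; python3 legs.py .50,-.06,.30 .5371,.3222,.29
```

```text
t 38.1 pos [ 0.3414 -0.2883  0.2962] ang 86.48 F [ 0.8476 -0.7049 -0.7285] gap 0.284 gf 18.0
roll units -0.015 (rows 0.0) then shift units [-1.0827  4.1349  0.041 ] rows 12.8 q6 -56
t 38.1 pos [ 0.3414 -0.2883  0.2962] z [-0.0005 -0.0042 -1.    ] q [ -43.1398    9.153   130.6139   -0.303    40.0879 -129.3872]
.50,-.06,.30 rows 6 each [-0.1603  0.264  -0.0054]
.5371,.3222,.29 rows 9 each [-0.01    0.2843  0.0062]
```

Call:
move_arm(motion=[-0.16,0.264,0,0,0,-0.16,0.264,0,0,0,-0.16,0.264,0,0,0,-0.16,0.264,0,0,0,-0.16,0.264,0,0,0])

```text
time_s: 38.6
tool_pos: [0.4732, -0.0957, 0.2921]
tcp_rot: [[-0.998, 0.061, -0.005], [0.061, 0.998, -0.001], [0.005, -0.001, -1.0]]
force: [0.7, -1.3, -0.8]
finger_gap: 0.283
grasp_force: 18.0
```

Call:
move_arm(motion=[-0.16,0.264,0,-0.015,0,-0.01,0.284,0,0,0,-0.01,0.284,0,0,0,-0.01,0.284,0,0,0,-0.01,0.284,0,0,0])

```text
time_s: 39.1
tool_pos: [0.5139, 0.1121, 0.2915]
tcp_rot: [[-0.999, 0.054, -0.005], [0.054, 0.999, -0.001], [0.005, -0.002, -1.0]]
force: [0.4, -0.5, -0.1]
finger_gap: 0.283
grasp_force: 18.0
```

Call:
move_arm(motion=[-0.01,0.284,0,0,0,-0.01,0.284,0,0,0,-0.01,0.284,0,0,0,-0.01,0.284,0,0,0,-0.01,0.284,0,0,0])

```text
time_s: 39.6
tool_pos: [0.5328, 0.3243, 0.2908]
tcp_rot: [[-0.999, 0.054, -0.005], [0.054, 0.999, -0.002], [0.005, -0.002, -1.0]]
force: [0.0, -0.9, -0.1]
finger_gap: 0.28
grasp_force: 18.0
```

Call:
move_arm(motion=[0,0,0.1,0,0,0,0,0.1,0,0,0,0,0.1,0,0,0,0,0,0,0,0,0,0,0,0])

```text
time_s: 40.1
tool_pos: [0.5331, 0.3217, 0.2467]
tcp_rot: [[-0.998, 0.055, -0.005], [0.055, 0.998, -0.002], [0.005, -0.002, -1.0]]
force: [0.2, 0.3, -0.6]
finger_gap: 0.286
grasp_force: 18.0
```

```bash
python3 plan.py .5378 .3222 .2095 86.9;  python3 - <<'E'
from fit import *
im=viewer.get_image("scene");b=viewer.get_image("top")
print(*fit([im],"round_anvil",.617,-.114,0,z0=.005,win=.001))
cv2.imwrite("pics/g8.png",np.hstack([cv2.resize(im["pixels"][140:250,200:310],(400,400),interpolation=2),cv2.resize(im["pixels"][250:360,300:410],(400,400),interpolation=2)]))
E
```

```text
t 40.1 pos [0.5331 0.3217 0.2467] ang 86.85 F [ 0.1952  0.2726 -0.5734] gap 0.286 gf 18.0
roll units -0.002 (rows 0.0) then shift units [-0.0309  0.0051  0.2478] rows 0.1 q6 -56
[ 0.6169 -0.1127  1.4572] 0.14485708730313052
```

View pics/g8.png

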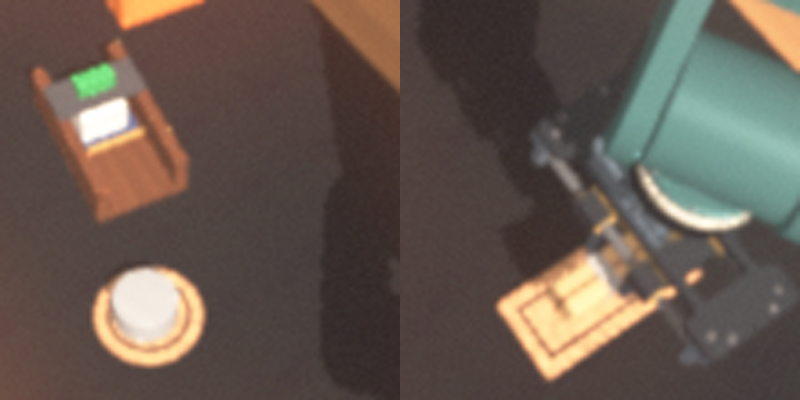

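Call:
move_arm(motion=[-0.026,0.005,0.1,0,0,0,0,0.1,0,0,0,0,0.05,0,0,0,0,0,0,0,0,0,0,0,0])

```text
time_s: 40.7
tool_pos: [0.5367, 0.323, 0.2091]
tcp_rot: [[-0.999, 0.054, -0.004], [0.054, 0.999, -0.002], [0.004, -0.002, -1.0]]
force: [-0.5, 0.3, -1.3]
finger_gap: 0.286
grasp_force: 18.0
```

Call:
move_arm(motion=[0,0,0.006,0,0,0,0,0,0,0])

```text
time_s: 40.9
tool_pos: [0.5368, 0.3231, 0.2089]
tcp_rot: [[-0.999, 0.054, -0.004], [0.054, 0.999, -0.001], [0.004, -0.001, -1.0]]
force: [0.4, 0.2, -0.7]
finger_gap: 0.284
grasp_force: 18.0
```

Release, rise and swing away to look at the whole scene.

Call:
move_arm(motion=[0,0,0,0,0.4,0,0,0,0,0.6,0,0,0,0,0.6,0,0,-0.1,0,0.6,0,0,-0.2,0,0.6])

```text
time_s: 41.4
tool_pos: [0.5365, 0.3228, 0.2535]
tcp_rot: [[-0.999, 0.054, -0.007], [0.054, 0.999, -0.003], [0.006, -0.003, -1.0]]
force: [-0.1, -0.1, 0.5]
finger_gap: 0.598
grasp_force: 0.0
```

Call:
move_arm(motion=[0,0,-0.3,0,0.6,0,0,-0.2,0,0.6,0.2,0.25,0,0,0.6,0.2,0.25,0,0,0.6,0.2,0.25,0,0,0.6])

```text
time_s: 41.9
tool_pos: [0.4526, 0.4414, 0.3309]
tcp_rot: [[-0.998, 0.055, -0.002], [0.055, 0.998, -0.0], [0.002, -0.0, -1.0]]
force: [1.3, 0.3, -1.3]
finger_gap: 0.601
grasp_force: 0.0
```

Call:
move_arm(motion=[0.2,0.25,0,0,0.6,0.2,0.25,0,0,0.6,0.2,0.25,0,0,0.6,0.1,0.25,0,0,0.6,0,0,0,0,0.6])

```text
time_s: 42.4
tool_pos: [0.3547, 0.5994, 0.3309]
tcp_rot: [[-0.999, 0.051, -0.003], [0.051, 0.999, 0.001], [0.003, 0.001, -1.0]]
force: [-0.2, -1.6, -0.1]
finger_gap: 0.601
grasp_force: 0.0
```

Run:
```python
from fit import *
A=viewer.get_image("scene");B=viewer.get_image("top")
for n,g in dict(doming_block=(.637,.103,-.305),round_anvil=(.617,-.114,0),ring_clamp=(.538,.322,-.054)).items():
    for l,im in(("s",A),("t",B)): print(n,l,*fit([im],n,*g,z0=.005,win=.001))
for l,im in(("s",A),("t",B)):
    hsv=cv2.cvtColor(im["pixels"],cv2.COLOR_BGR2HSV);P,_=cloud(im)
    m=(abs(hsv[...,0].astype(int)-65)<20)&(hsv[...,1]>110)&(hsv[...,2]>70)&(np.linalg.norm(P[...,:2]-[.541,-.305],axis=2)<.05)
    q=plane(im,np.argwhere(m&(P[...,2]>.062))[:,::-1],.0685);print("knob",l,q.mean(0))
    print("jar",l,[np.median(P[r["region"]],0) for r in finder.cut_out("scene" if l=="s" else "top","jar")[:1]])
cv2.imwrite("pics/f.png",np.hstack([cv2.resize(A["pixels"][145:365,195:395],(400,440),interpolation=2),cv2.resize(B["pixels"][110:290,60:310],(400,440),interpolation=2)]))
```

```text
doming_block s [  0.6363   0.1043 -17.6625] 0.32613477304539096
doming_block t [  0.6373   0.1048 -15.1598] 0.44509006391632777
round_anvil s [  0.6166  -0.113  -27.2315] 0.14371722664595066
round_anvil t [ 0.616  -0.1136  5.5272] 0.11001917545541706
ring_clamp s [ 0.5384  0.3225 -2.8989] 0.1383177570093458
ring_clamp t [ 0.5424  0.3221 -3.2891] 0.3727461305249721
knob s [ 0.5446 -0.313   0.0685]
jar s [array([ 0.7631, -0.0068,  0.019 ])]
knob t [ 0.5395 -0.3152  0.0685]
jar t [array([ 0.7675, -0.0012,  0.0171])]
```

View pics/f.png

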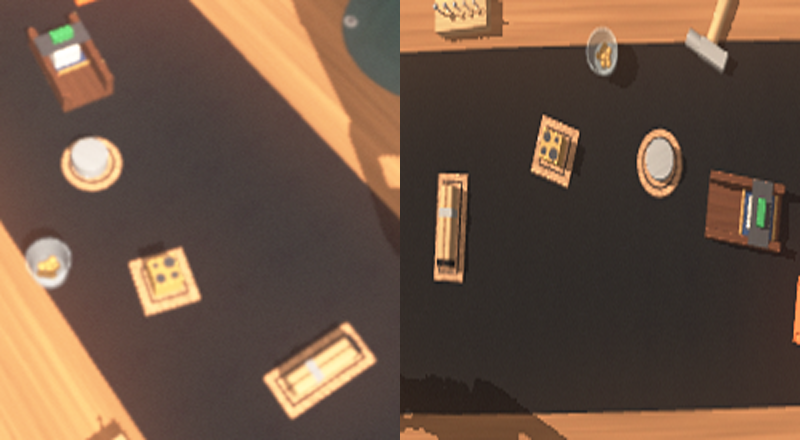

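```bash
python3 -c "
from rig import robot
print(robot.hand_in())"
```

```text
the job is handed in; nothing more can be done
None
```

The job is handed in: in the last pictures the ring box is in its nest with the gate shut over it, the doming block, anvil and clamp lie inside their outlines and lined up, and the jar hasn't moved; it took about 43 s, including an early detour from a wrong axis sign that touched nothing.

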